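Snap the rack insert onto the tip box under the pipetting head

TASK

The pipetting head is waiting to park its tips, but the purple rack insert is off: take it from the bench, lay it on the open tip box in the station and press it down corner by corner until all four clips have snapped over its edge and it sits flat and fully home. Press gently, since the thin plate cracks if forced, keep off the parked head, disturb nothing else, and let go at the end.

Things in the scene. Friction and masses are not known exactly. Their poses are not given: they have to be found in the camera images.
- insert_mid (a point): Loose purple rack insert, 80 g: plate 84 (x) by 124 (y) by 4 mm with 96 holes, over a skirt 20 mm deep (73 x 114 mm, its lowest 6 mm tapering to 66 x 107) that drops into the tip box's mouth. Starts skirt down on the bench. The point is mid-thickness of the plate, 2 mm under its top, 22 mm above the skirt's foot; z up. Fits either way round. Thin: it twists a little, and cracks if pressed over 40 N.
- tab_a (a point): Upright ribbed grip tab on the insert's +y short edge: 24 mm wide (along x), 8 mm thick (along y), standing 22 mm above the plate top; the point is the tab's centre, 11 mm above the plate top, at insert (0, +58) mm. The insert may be carried by one tab, fingers closing along its y.
- tab_b (a point): The same tab on the -y short edge, at insert (0, -58) mm; the point is the tab's centre, 11 mm above the plate top.
- corner1 (a point): Point on the plate top to press for one clip, at insert (-24, +38) mm, on the plate's top. Fingers here pass beside the tab and clear of the hook, which overhangs only the plate's outer 3 mm.
- corner2 (a point): The same, at insert (-24, -38) mm, on the plate's top.
- corner3 (a point): The same, at insert (+24, +38) mm, on the plate's top.
- corner4 (a point): The same, at insert (+24, -38) mm, on the plate's top.
- seat (a point): Centre of the mouth of the open frosted tip box (86 x 127 mm, 58 tall), fixed on the station's 15 mm deck, long side along y; level with the rim, 73 mm over the bench, on which the plate's underside rests when home (plate top 4 mm above this point). Mouth 75 (x) by 116 (y) mm: 1 mm of play each side of the seated skirt. x points away from the robot, z up.
- clip_near_left (a joint): Pale blue springy snap clip, 14 mm wide, with an inward hook, at (-42, +46) mm from seat; the hooks stand 14 mm above the rim. Radians: 0 at rest, grows as it bends outward, about 0.08 while the plate's edge passes, back near 0 once snapped over the plate.
- clip_near_right (a joint): The same clip at (-42, -46) mm from seat. The laid-on insert first rests on the sloping hooks, plate about 12 mm too high. Each clip takes 10 to 20 N at its press point and gives way with a drop of force; then the plate meets the rim, hard. While other corners are still up the plate slopes.
- clip_far_left (a joint): The same clip at (+42, +46) mm from seat, under the parked head.
- clip_far_right (a joint): The same clip at (+42, -46) mm from seat, under the parked head.
- head: Black pipetting head with hanging clear tips, fixed over the far part of the tip box. Origin on the bench under seat, axes as seat: tips and plate x 18 to 106, y -70 to 70 mm from z 192 mm up; block x 14 to 110 from z 264. An upright hand cannot reach the far clips: lean it back 30 to 40 degrees, fingers pointing forward and down. Column at right, (75, -225) mm, 70 x 60 mm.
- plate_a: The +y half of the insert's plate (fixed to the insert); origin and axes as body insert.
- plate_b: The -y half of the plate; origin at insert_mid.
- tube_block: Bystander: heavy black tube block 50 x 160 x 70 mm; origin at its foot.
- spare_box: Bystander: closed tip box with pale lid, 88 x 129 x 113 mm; origin at its foot.
- microplate: Bystander: white 96-well plate 86 x 128 x 14 mm; origin at its foot.
- amber_bottle: Bystander: amber bottle, 68 mm across, 150 mm tall; origin at its foot.
- wash_bottle: Bystander: white bottle with red cap, 64 mm across, 140 mm tall; origin at its foot.
- small_jar: Bystander: small clear jar, 48 mm across, 55 mm tall; origin at its foot.
- beaker: Bystander: glass beaker, 72 mm across, 85 mm tall; origin at its foot.
- insert: The insert again, by its foot: origin at the centre of the skirt's underside, axes as insert_mid.
- tipbox: The tip box: origin at the centre of its foot on the deck, 58 mm under seat, axes as seat.
Not all that is in view belongs to the job. What is shaped like the insert but green or yellow is not meant.

How it is judged:
By the outcome, as a careful person would: the job done as asked, in the order asked, and still so for the second after the job is handed in, with the robot touching nothing.
It also fails if it takes over 58 s, if anything falls off the work surface, if the arm or the gripper's body presses on something with over 40 N, if the wrist force passes 120 N, or if a joint passes its speed limit or range.

ROBOT

A 6-joint arm with a two-finger parallel gripper is mounted at the origin on the work surface. World frame = base frame: x ahead of the robot, y to its left, z up, the work surface at z = 0. Lengths are in mm, angles in rad, forces in N, time in s.
With the tool pointing down it reaches from about 275 to 1000 mm from the base axis. Payload 8.4 kg.
Tool frame: the origin (TCP) lies at the very end of the fingers, on their centre line; the grasp point (between the pads) lies 19 mm behind it; z points along the fingers, y is the direction in which the jaws open and shut (so a half turn about z gives the same grasp; the last joint's range is limited). The gripper opens to 85 mm and grips with 20 to 120 N. Pads are 22 mm wide; open, the fingers measure 114 mm over their backs; the gripper's body (76 mm by 85 mm) begins 54 mm behind the grasp point. The pads swing forward as they close: fully open they stand 13 mm farther back than shut.
Start: joints at [1.262, 0.353, 1.633, -0, 1.155, -0.002], TCP at [188.755, 595.818, 231.281] pointing down, gripper open.
Joint ranges: [-2.63, 2.63], [-0.92, 2.1], [0.06, 2.66], [-1.3, 4.44], [0, 2.69], [-3.02, 3.02]. Speed limits (rad/s): [2.22, 2.22, 2.79, 3.14, 3.14, 3.14].

INTERFACE

Orientations are given as [roll, pitch, yaw] about the fixed x, y, z axes, in that order (R = Rz(yaw) Ry(pitch) Rx(roll)).
In Python, from rig import r gives the robot as it stands.
- The arm moves only by the tool move_arm, never from a script. Its argument "increments" is a list of rows, each an object of numbers: "tx", "ty", "tz": the shift along the tool's x, y, z in cm; "rx", "ry", "rz": the turn, a rotation vector about the tool's x, y, z in degrees; "gripper": the gripper's target within -1 to 1 (fully open at 1, half-way at 0, shut at -1). A call has 1 to 12 rows; each row shifts and turns the commanded pose from where the row before left it, along the tool's axes as they then stand; what a row does not reach is not made up. A row lasts 1/10 s, in which the tool goes at most 50 mm and 8.59 degrees, less where a joint would pass 70% of its speed; a pose out of reach is approached as far as the arm can. A call is refused whole if a number of a shift passes 5 or a number of a turn 8.59, either way. A call with a gripper value outside its range is refused whole. The fingers move at their own pace and stop on an object; "squeeze" is the grip in N (left out, the last holds). Time passes only in rows, so rows that do not move let the fingers close. It gives the time, the measured TCP pose, the force and the opening at its end, in the units of the state.
- r.sense(): the state, without advancing time (a new reading comes with each control period).
- r.grab_frame(name): name is "scene" or "top"; returns (picture, depth): 480x640x3 uint8, red, green, blue; 480x640 float32, mm along the optical axis (not along the pixel's ray), 0 where there is no reading.
- r.camera_model(name): a dict with "fx", "fy", "cx", "cy" (pixels), "k1" (the pictures are not rectified: a ray, as slopes to the right and down, at radius r is drawn at 1 + k1 r^2 times it, then the intrinsics apply), "R" (3x3) and "t" (3): a world point X has camera coordinates R X + t. Camera axes: x right, y down, z forward; pixel columns grow to the right and rows downward; lengths in mm; the calibration is good to about 2 mm. A picture is of the moment at which its call begins. camera_model takes no time and is no camera call.
- r.sign_off(): hands the job in, once; it reports no verdict.
Trained networks look in the newest picture that a camera, given by its name, has taken for a name from the list of things; names that differ only in an ending like _2 or _b are one class to them, and where a whole thing is asked for, a point or a joint stands for the part that bears it (a point fixed in the world has none). Each returns a list of dicts, best first, with "confidence" (0 to 1); they miss things now and then, are a little off and sometimes report something else, mostly with a low value. They report only what shows in the picture. A call takes as long as a camera call. They do not tell look-alikes from the thing itself.
- r.cut_out(query, camera): "mask" (480x640 bool, what is visible of it) and "bbox" ([left, top, right, bottom] in pixels, round what is visible of it).
- r.place_of(query, camera): "location" ([row, column] in pixels: a listed point, or the origin of a listed thing).
The state is a dict: "clock": time; "qpos": joint angles; "qvel": joint speeds; "joint_efforts": joint torques, N m; "eef_pos": TCP position; "tcp_rot": TCP orientation; "contact_force": force on the tool from outside, world axes, zero at the start; "wrist_torque": the same for the moment, N m; "opening": opening from 0.0 (shut) to 1.0 (fully open).
Only numpy, scipy, OpenCV 4.12 (cv2) and the standard library are available. Lean on these libraries where they do the work, as an engineer would, in place of code of your own. Each camera call takes 0.05 s, during which the arm holds its last target. There are 200 camera calls.

## Working session

There is one attempt and no reset: what is moved stays moved. The work goes in short steps, Python scripts to look and compute and a tool call to move; the robot and the scene stay as the last step left them, time stands still between calls to the robot, and variables do not carry over. Pictures are saved under pics/ and viewed, about 8 in all and at most 12, crops included, and the job is handed in when it is done.

Besides the shell and the picture viewer there is one more tool, called as a command line: name --argument value ..., lists and objects as JSON in quotes. move_arm: Moves the arm, as the interface text tells. Its arguments: {"type":"object","properties":{"increments":{"type":"array","items":{"type":"object","properties":{"tx":{"type":"number"},"ty":{"type":"number"},"tz":{"type":"number"},"rx":{"type":"number"},"ry":{"type":"number"},"rz":{"type":"number"},"gripper":{"type":"number"}}}},"squeeze":{"type":"number"}},"required":["increments"]}

```bash
mkdir -p pics; ls; cat > h.py <<'E'
import numpy as np, cv2
from rig import r
def pix2ray(c,row,col):
    x=(col-c["cx"])/c["fx"]; y=(row-c["cy"])/c["fy"]
    u,v=x,y
    for _ in range(20):
        s=1+c["k1"]*(u*u+v*v); u,v=x/s,y/s
    return u,v
def world(c,row,col,d):
    u,v=pix2ray(c,row,col); R=np.array(c["R"]);t=np.array(c["t"])
    return R.T@(np.array([u*d,v*d,d])-t)
def onz(c,row,col,z):
    u,v=pix2ray(c,row,col); R=np.array(c["R"]);t=np.array(c["t"])
    o=-R.T@t; dr=R.T@np.array([u,v,1.]); return o+dr*(z-o[2])/dr[2]
def proj(c,X):
    p=np.array(c["R"])@np.array(X)+np.array(c["t"]); u,v=p[0]/p[2],p[1]/p[2]
    s=1+c["k1"]*(u*u+v*v); return c["cy"]+c["fy"]*v*s, c["cx"]+c["fx"]*u*s
def depthcloud(c,d):
    rr,cc=np.mgrid[0:480,0:640]; u,v=pix2ray(c,rr.astype(float),cc.astype(float))
    P=np.stack([u*d,v*d,d],-1)-np.array(c["t"]); return P@np.array(c["R"])
E
python3 - <<'E'
from h import *
s=r.sense(); print({k:np.round(v,3).tolist() for k,v in s.items()})
for n in ("scene","top"):
    im,d=r.grab_frame(n); cv2.imwrite(f"pics/{n}0.png",im[:,:,::-1]); np.save(f"{n}0.npy",d)
    c=r.camera_model(n); print(n,{k:np.round(v,3).tolist() for k,v in c.items()})
    for q in ("insert_mid","tab_a","tab_b","seat","corner1","clip_near_left","tube_block","spare_box","amber_bottle","wash_bottle","beaker"):
        for o in r.place_of(q,n)[:4]:
            row,col=o["location"]; dd=d[int(row),int(col)]
            print(n,q,round(o["confidence"],2),np.round(o["location"],1),np.round(world(c,row,col,dd)) if dd>0 else None)
E
```

```text
pics
{'clock': 0.0, 'qpos': [1.262, 0.354, 1.634, 0.0, 1.155, -0.002], 'qvel': [0.001, -0.0, 0.001, 0.001, -0.001, 0.0], 'joint_efforts': [0.002, -60.523, -34.209, 0.0, 0.009, 0.0], 'eef_pos': [188.572, 595.367, 230.557], 'tcp_rot': [-3.14, -0.0, 2.835], 'contact_force': [0.83, 0.378, 0.334], 'wrist_torque': [-0.012, 0.016, -0.037], 'opening': 1.002}
scene {'fx': 437.176, 'fy': 437.176, 'cx': 322.332, 'cy': 240.58, 'k1': -0.042, 'R': [[0.993, -0.116, -0.015], [-0.101, -0.785, -0.612], [0.059, 0.609, -0.791]], 't': [-475.61, 148.243, 1191.866]}
scene insert_mid 0.94 [134.9 259.5] [323. 621.  17.]
scene insert_mid 0.65 [169.9 232.8] [230. 443.  23.]
scene insert_mid 0.61 [200.  318.9] [500. 270.  21.]
scene insert_mid 0.6 [191.2 272.7] [358. 325.  23.]
scene tab_a 0.98 [194.9 255.3] [302. 319.  21.]
scene tab_a 0.96 [180.6 317.6] [504. 339.  38.]
scene tab_a 0.96 [189.  289.7] [412. 319.  32.]
scene tab_a 0.94 [144.2 246.9] [276. 587.   7.]
scene tab_b 0.98 [194.9 255.3] [302. 319.  21.]
scene tab_b 0.96 [180.6 317.6] [504. 339.  38.]
scene tab_b 0.96 [189.  289.7] [412. 319.  32.]
scene tab_b 0.94 [144.2 246.9] [276. 587.   7.]
scene seat 0.7 [258.8 349.7] [561.  35.  22.]
scene corner1 0.98 [175.  225.2] [205. 418.  26.]
scene corner1 0.96 [189.8 331.7] [545. 307.  24.]
scene corner1 0.87 [186.3 311.6] [483. 331.  24.]
scene corner1 0.86 [193.  260.2] [318. 320.  26.]Traceback (most recent call last):
  File "<stdin>", line 7, in <module>
ValueError: it knows: amber_bottle, beaker, corner, head, insert, insert_mid, microplate, plate, seat, small_jar, spare_box, tab, tipbox, tube_block, wash_bottle
```

```bash
python3 - <<'E'
from h import *
for n in ("top",):
    im,d=r.grab_frame(n); cv2.imwrite(f"pics/{n}0.png",im[:,:,::-1]); np.save(f"{n}0.npy",d)
    c=r.camera_model(n); print(n,{k:np.round(v,3).tolist() for k,v in c.items()})
    for q in ("insert_mid","tab","seat","corner","tipbox","tube_block","spare_box","amber_bottle","wash_bottle","beaker"):
        for o in r.place_of(q,n)[:8]:
            row,col=o["location"]; dd=d[int(row),int(col)]
            print(n,q,round(o["confidence"],2),np.round(o["location"],1),np.round(world(c,row,col,dd)) if dd>0 else None)
E
```

```text
top {'fx': 523.208, 'fy': 523.208, 'cx': 315.57, 'cy': 244.223, 'k1': -0.143, 'R': [[0.024, -1.0, 0.015], [-0.995, -0.025, -0.101], [0.101, -0.013, -0.995]], 't': [52.853, 464.933, 1360.692]}
top insert_mid 0.92 [329.1 164.2] [229. 457.  24.]
top insert_mid 0.87 [291.7 107.7] [322. 618.  20.]
top insert_mid 0.82 [223.5 231.6] [513. 289.  24.]
top insert_mid 0.68 [283.6 219.6] [353. 314.  23.]
top tab 0.96 [262.  210.4] [408. 337.  44.]
top tab 0.96 [326.  140.1] [233. 529.   4.]
top tab 0.95 [278.3  89.7] [355. 660.  45.]
top tab 0.8 [332.9 189.4] [222. 389.  28.]
top tab 0.78 [307.3 120. ] [282. 574.  41.]
top tab 0.73 [225.1 254.5] [506. 225.  52.]
top tab 0.64 [222.2 210.2] [512. 343.  43.]
top tab 0.57 [307.3 223.9] [292. 297.  46.]
top seat 0.67 [208.2 339.5] [562.   3.  19.]
top corner 0.95 [311.5 110.9] [270. 603.  29.]
top corner 0.88 [233.2 215.5] [485. 330.  28.]
top corner 0.88 [291.8  90.6] [320. 663.  26.]
top corner 0.88 [338.4 181.3] [206. 410.  25.]
top corner 0.86 [217.6 249.2] [530. 242.  26.]
top corner 0.85 [274.8 207.1] [375. 348.  26.]
top corner 0.85 [278.7 103.9] [356. 628.  26.]
top corner 0.81 [216.1 218.1] [531. 325.  28.]
top tipbox 0.83 [209.8 342. ] [559.  -5.  12.]
top tube_block 0.73 [154.9 239.3] [691. 271.  59.]
top spare_box 0.61 [280.8 309.6] [366.  78.  53.]
top spare_box 0.56 [176.5 159.4] [617. 465. 113.]
top spare_box 0.53 [228.2 233.2] [500. 284.  27.]
top amber_bottle 0.78 [238.2 156.6] [464. 475.  72.]
top wash_bottle 0.73 [241.3 509.5] [ 480. -446.   65.]
top wash_bottle 0.28 [237.4 152.6] [463. 478.  98.]
top beaker 0.65 [284.  496.3] [ 369. -431.    4.]
```

View pics/scene0.png

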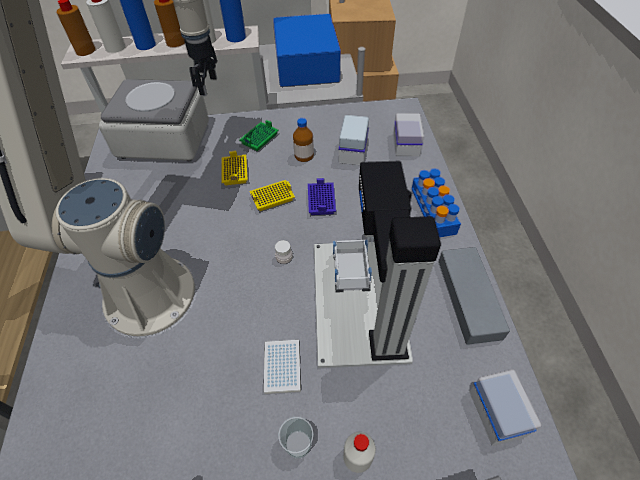

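View pics/top0.png

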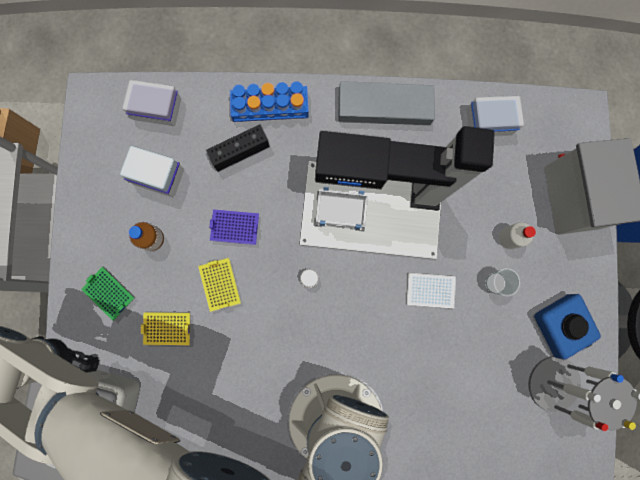

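Candidates (top view): purple insert (227,234), green (292,107), yellow (285,220), yellow (329,165). By the description I choose the purple one. Next I measure it and the box precisely.

```bash
cat > m.py <<'E'
from h import *
def purple(im): 
    h=cv2.cvtColor(im,cv2.COLOR_RGB2HSV); return (h[...,0]>115)&(h[...,0]<140)&(h[...,1]>110)&(h[...,2]>40)
E
python3 - <<'E'
from m import *
for n in ("top","scene"):
    im=cv2.imread(f"pics/{n}0.png")[:,:,::-1].copy(); d=np.load(f"{n}0.npy"); c=r.camera_model(n)
    P=depthcloud(c,d); m=purple(im)&(abs(P[...,0]-510)<90)&(abs(P[...,1]-283)<100)
    Q=P[m&(P[...,2]>15)&(P[...,2]<33)]
    print(n,m.sum(),len(Q),"medz",np.median(Q[:,2]),"rect",cv2.minAreaRect(Q[:,:2].astype(np.float32)))
    # silhouette on plane z=24
    cnt=max(cv2.findContours(m.astype(np.uint8),cv2.RETR_EXTERNAL,cv2.CHAIN_APPROX_NONE)[0],key=cv2.contourArea)[:,0]
    W=np.array([onz(c,y,x,24)[:2] for x,y in cnt],np.float32); print(" sil rect",cv2.minAreaRect(W))
    T=P[m&(P[...,2]>38)]; 
    if len(T):
        for s in (1,-1):
            t=T[s*(T[:,1]-283)>0]; print(" tab",len(t),t.mean(0) if len(t) else None,t.max(0) if len(t) else None, t.min(0) if len(t) else None)
    B=P[(abs(P[...,2]-73)<6)&(P[...,0]>440)&(P[...,0]<640)&(abs(P[...,1])<110)]
    print(" box",len(B),cv2.minAreaRect(B[:,:2].astype(np.float32)),np.percentile(B,[1,50,99],axis=0).round(1).tolist())
    D=P[(abs(P[...,2]-15)<5)&(P[...,0]>400)&(P[...,0]<700)&(P[...,1]<110)&(P[...,1]>-260)]
    print(" deck",len(D),np.median(D[:,2]),cv2.minAreaRect(D[:,:2].astype(np.float32)))
    if n=="top":
        a=im[170:270,190:390]; 
        cv2.imwrite("pics/crop1.png",cv2.resize(a,None,fx=4,fy=4,interpolation=cv2.INTER_CUBIC)[:,:,::-1])
    else:
        a=im[165:305,290:420]; 
        cv2.imwrite("pics/crop2.png",cv2.resize(a,None,fx=4.2,fy=4.2,interpolation=cv2.INTER_CUBIC)[:,:,::-1])
E
```

```text
top 1429 1351 medz 24.850266434114975 rect ((505.267822265625, 282.04486083984375), (123.43660736083984, 83.35798645019531), 86.87628936767578)
 sil rect ((505.3531188964844, 284.45819091796875), (127.10445404052734, 82.48197174072266), 86.28948974609375)
 tab 34 [508.81411376 338.76030852  45.7973237 ] [521.21930117 343.60504571  51.79775614] [496.66856473 334.45577304  38.40078212]
 tab 32 [500.14084413 224.82815264  45.84210393] [513.42497053 229.13511713  53.32238843] [488.69399876 221.03095439  41.18908145]
 box 346 ((553.1089477539062, 0.5493392944335938), (127.42955017089844, 91.38306427001953), 85.51545715332031) [[508.0, -64.8, 67.3], [557.2, 0.0, 73.2], [601.0, 65.5, 78.6]]
 deck 6717 15.619189193131604 ((553.4921875, -83.43447875976562), (380.5035095214844, 231.81671142578125), 82.21526336669922)
scene 849 729 medz 24.10741905887859 rect ((508.1723327636719, 279.4525146484375), (127.48917388916016, 83.46932220458984), 85.6424789428711)
 sil rect ((509.3141784667969, 286.3597717285156), (157.05015563964844, 83.6847152709961), 84.50218963623047)
 tab 27 [511.48236985 337.67384593  43.70863441] [521.52695092 343.17447243  50.21071324] [501.67195441 331.78575722  38.06298489]
 tab 31 [503.57662356 222.11454858  43.17733312] [513.73123329 227.69660337  48.1326824 ] [492.29515416 215.15023382  38.19736633]
 box 337 ((557.5685424804688, -0.5416336059570312), (132.82981872558594, 93.45075225830078), 85.92344665527344) [[509.9, -67.4, 67.3], [558.3, -8.8, 72.2], [604.2, 64.2, 77.8]]
 deck 5854 15.080478925894692 ((534.444580078125, -79.99560546875), (241.18707275390625, 379.2475891113281), 4.798146724700928)
```

View pics/crop1.png

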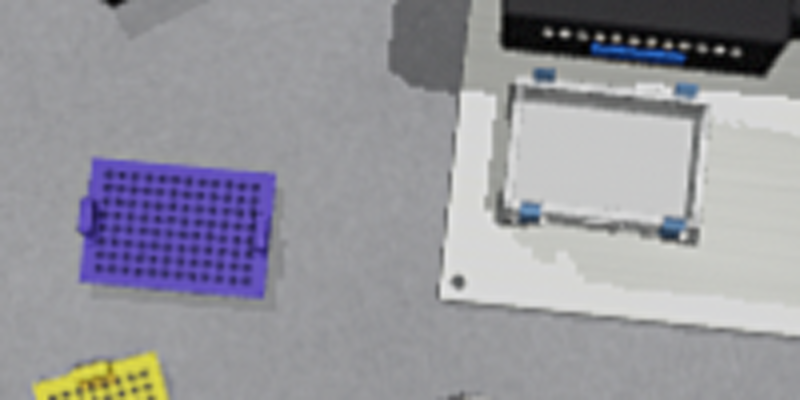

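View pics/crop2.png

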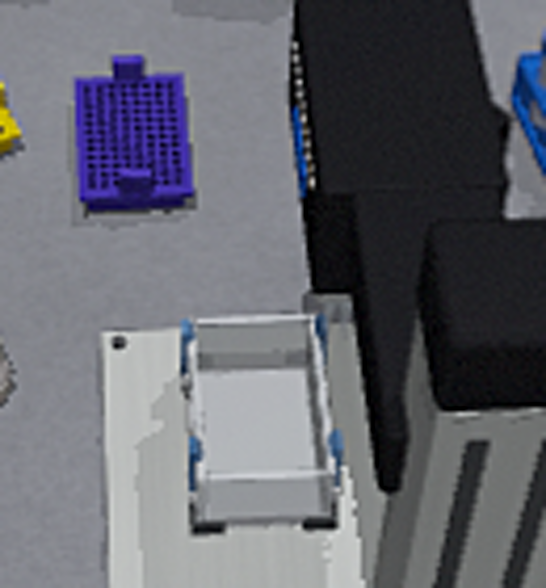

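The crop confirms it: purple plate with two tabs at crop (180,228). The tip box is at crop (605,150) with four blue clips. Both are yawed about -4.4°. The head forbids an upright hand over the box, so I will grip the tab with the hand leaned back from the start. Moving to above the insert first.

move_arm --increments '[{"tx": -4,"ty": -2,"gripper": 1},{"tx": -4,"ty": -2},{"tx": -4,"ty": -2},{"tx": -4,"ty": -2},{"tx": -4,"ty": -2},{"tx": -4,"ty": -2},{"tx": -4,"ty": -2},{"tx": -3.5,"ty": -2.3},{"rz": -6.6},{"rz": -6.6},{"ry": -7},{"ry": -7}]'

```text
invalid input
```

```bash
cat > fit.py <<'E'
from m import *
from scipy.optimize import least_squares
def place(p,q):
    c,s=np.cos(p[2]),np.sin(p[2]); return np.array([p[0]+c*q[0]-s*q[1],p[1]+s*q[0]+c*q[1],q[2]])
E
python3 - <<'E'
from fit import *
for n in ("top","scene"):
    im=cv2.imread(f"pics/{n}0.png")[:,:,::-1].copy(); c=r.camera_model(n)
    h=cv2.cvtColor(im,cv2.COLOR_RGB2HSV)
    m=((h[...,0]>95)&(h[...,0]<118)&(h[...,1]>60)).astype(np.uint8)
    obs=[];tr=[]
    nn,l,st,ce=cv2.connectedComponentsWithStats(m)
    for q in [(-42,46,80),(-42,-46,80),(42,46,80),(42,-46,80)]:
        rr,cc=proj(c,place([555,0,-.077],q))
        k=[i for i in range(1,nn) if st[i,4]>3 and np.hypot(ce[i][0]-cc,ce[i][1]-rr)<9]
        print(n,q,(round(rr,1),round(cc,1)),[(ce[i][::-1].round(1).tolist(),st[i].tolist()) for i in k])
        if k:
            i=max(k,key=lambda i:st[i,4]); obs.append(ce[i][::-1]);tr.append(q)
    f=lambda p:(np.array([proj(c,place(p,q)) for q in tr])-obs).ravel()
    s=least_squares(f,[555,0,-.077],x_scale=[1,1,.01]); print(n,"box",s.x.round(3),s.fun.round(2))
    # insert: silhouette match by rendering
    d=np.load(f"{n}0.npy");P=depthcloud(c,d); m=purple(im)&(abs(P[...,0]-510)<90)&(abs(P[...,1]-283)<100)
    m=cv2.morphologyEx(m.astype(np.uint8),cv2.MORPH_CLOSE,np.ones((3,3)))
    def box(cx,cy,hx,hy,z0,z1): return [(cx+a*hx,cy+b*hy,z) for a in(-1,1) for b in(-1,1) for z in(z0,z1)]
    parts=[box(0,0,42,62,20,24),box(0,0,36.5,57,6,20),box(0,58,12,4,24,46),box(0,-58,12,4,24,46)]
    S=8; u0,v0,u1,v1=200,150,360,250
    tgt=cv2.GaussianBlur(m.astype(np.float32),(0,0),1)[v0:v1,u0:u1]
    def ren(p):
        I=np.zeros(((v1-v0)*S,(u1-u0)*S),np.uint8)
        for b in parts:
            uv=np.array([proj(c,place(p,q))[::-1] for q in b]); uv=((uv-[u0,v0]+.5)*S)
            cv2.fillConvexPoly(I,cv2.convexHull(uv.round().astype(np.int32)),1)
        J=cv2.resize(I.astype(np.float32),(u1-u0,v1-v0),interpolation=cv2.INTER_AREA)
        return cv2.GaussianBlur(J,(0,0),1)
    from scipy.optimize import minimize
    o=minimize(lambda p:((ren([p[0],p[1],p[2]/50])-tgt)**2).sum(),[506,281,-.077*50],method="Nelder-Mead",options=dict(initial_simplex=[[506,281,-3.8],[510,281,-3.8],[506,285,-3.8],[506,281,-2.8]]))
    print(n,"insert",o.x[:2].round(2),o.x[2]/50,o.fun)
print({k:np.round(v,3).tolist() for k,v in r.sense().items() if k in("qpos","eef_pos","tcp_rot","contact_force","opening","clock")})
E
```

```text
top (-42, 46, 80) (np.float64(221.4), np.float64(322.4)) [([222.7, 321.9], [320, 221, 5, 5, 22])]
top (-42, -46, 80) (np.float64(225.1), np.float64(358.3)) [([226.6, 357.6], [355, 224, 6, 6, 24])]
top (42, 46, 80) (np.float64(189.2), np.float64(325.6)) [([187.9, 325.9], [324, 187, 5, 3, 14])]
top (42, -46, 80) (np.float64(192.9), np.float64(361.2)) [([192.0, 361.0], [359, 191, 5, 3, 15])]
top box [ 5.54428e+02  7.98000e-01 -8.60000e-02] [-1.33  0.09 -1.2   0.21  1.31 -0.36  1.26  0.06]
top insert [505.8  282.36] -0.06336820175141093 7.976802825927734
scene (-42, 46, 80) (np.float64(243.8), np.float64(333.6)) [([246.0, 333.6], [333, 241, 3, 13, 25])]
scene (-42, -46, 80) (np.float64(272.0), np.float64(335.5)) [([274.0, 335.7], [335, 269, 3, 13, 26])]
scene (42, 46, 80) (np.float64(242.5), np.float64(364.4)) [([243.4, 366.2], [365, 239, 3, 11, 24])]
scene (42, -46, 80) (np.float64(270.7), np.float64(367.9)) [([271.9, 369.8], [368, 267, 4, 14, 28])]
scene box [ 5.56759e+02 -5.49100e+00 -6.40000e-02] [-0.48  0.66 -0.2   1.05  0.51 -1.06  0.26 -0.67]
scene insert [507.57 281.13] -0.06979143394978377 2.426513910293579
{'clock': 0.85, 'qpos': [1.262, 0.353, 1.633, -0.0, 1.155, -0.002], 'eef_pos': [188.781, 595.81, 231.305], 'tcp_rot': [3.142, 0.0, 2.835], 'contact_force': [-0.287, -0.071, -0.16], 'opening': 1.0}
```

move_arm --increments '[{"tx": -4,"ty": -2,"tz": 0,"rx": 0,"ry": 0,"rz": 0,"gripper": 1},{"tx": -4,"ty": -2,"tz": 0,"rx": 0,"ry": 0,"rz": 0,"gripper": 1},{"tx": -4,"ty": -2,"tz": 0,"rx": 0,"ry": 0,"rz": 0,"gripper": 1},{"tx": -4,"ty": -2,"tz": 0,"rx": 0,"ry": 0,"rz": 0,"gripper": 1},{"tx": -4,"ty": -2,"tz": 0,"rx": 0,"ry": 0,"rz": 0,"gripper": 1},{"tx": -4,"ty": -2,"tz": 0,"rx": 0,"ry": 0,"rz": 0,"gripper": 1},{"tx": -4,"ty": -2,"tz": 0,"rx": 0,"ry": 0,"rz": 0,"gripper": 1},{"tx": -3.5,"ty": -2.3,"tz": 0,"rx": 0,"ry": 0,"rz": 0,"gripper": 1},{"tx": 0,"ty": 0,"tz": 0,"rx": 0,"ry": 0,"rz": -6.6,"gripper": 1},{"tx": 0,"ty": 0,"tz": 0,"rx": 0,"ry": 0,"rz": -6.6,"gripper": 1},{"tx": 0,"ty": 0,"tz": 0,"rx": 0,"ry": -7,"rz": 0,"gripper": 1},{"tx": 0,"ty": 0,"tz": 0,"rx": 0,"ry": -7,"rz": 0,"gripper": 1}]' --squeeze 40

```text
clock: 2.05
eef_pos: [441.1, 345.3, 231.8]
tcp_rot: [3.14, 0.249, 3.064]
contact_force: [-0.4, -0.6, -0.8]
opening: 1.001
```

```bash
cat > inc.py <<'E'
import sys
from h import *
from scipy.spatial.transform import Rotation as Ro
def inc(target, yaw=None, lean=None):
    s=r.sense(); R=Ro.from_euler("xyz",s["tcp_rot"]).as_matrix(); p=np.array(s["eef_pos"])
    print("t",s["clock"],"p",p.round(1),"F",np.round(s["contact_force"],1),"open",round(s["opening"],3))
    if yaw is not None:
        ex=np.array([np.cos(yaw),np.sin(yaw),0]);ey=np.array([-np.sin(yaw),np.cos(yaw),0]);a=np.radians(lean)
        z=np.sin(a)*ex-np.cos(a)*np.array([0,0,1]); T=np.stack([np.cross(ey,z),ey,z],1)
        print("rotvec deg",np.degrees(Ro.from_matrix(R.T@T).as_rotvec()).round(2))
        R=T
    print("after-turn tool shift cm",(R.T@(np.array(target)-p)/10).round(2))
    for n,v in dict(x=(1,0,0),y=(0,1,0),z=(0,0,1)).items(): print("10mm world",n,"->",R.T@np.array(v))
E
python3 -c "
from inc import *
inc([514.8,339.5,110],-.07,35); inc([514.8,339.5,34],-.07,35)"
```

```text
t 2.05 p [441.1 345.3 231.8] F [-0.4 -0.6 -0.8] open 1.001
rotvec deg [ -0.09 -20.73  -0.44]
after-turn tool shift cm [ 0.93 -0.06 14.22]
10mm world x -> [-0.81714594  0.06994285  0.57217175]
10mm world y -> [ 0.05729383  0.997551   -0.04011757]
10mm world z -> [-0.57357644  0.         -0.81915204]
t 2.05 p [441.1 345.3 231.8] F [-0.4 -0.6 -0.8] open 1.001
rotvec deg [ -0.09 -20.73  -0.44]
after-turn tool shift cm [ 5.29 -0.06 20.44]
10mm world x -> [-0.81714594  0.06994285  0.57217175]
10mm world y -> [ 0.05729383  0.997551   -0.04011757]
10mm world z -> [-0.57357644  0.         -0.81915204]
```

move_arm --increments '[{"tx": 0,"ty": 0,"tz": 0,"rx": 0,"ry": -6.9,"rz": -0.2,"gripper": 0.2},{"tx": 0,"ty": 0,"tz": 0,"rx": 0,"ry": -6.9,"rz": -0.2,"gripper": 0.2},{"tx": 0,"ty": 0,"tz": 0,"rx": 0,"ry": -6.9,"rz": 0,"gripper": 0.2},{"tx": 0.2,"ty": 0,"tz": 3.5,"rx": 0,"ry": 0,"rz": 0,"gripper": 0.2},{"tx": 0.2,"ty": 0,"tz": 3.5,"rx": 0,"ry": 0,"rz": 0,"gripper": 0.2},{"tx": 0.2,"ty": 0,"tz": 3.5,"rx": 0,"ry": 0,"rz": 0,"gripper": 0.2},{"tx": 0.3,"ty": 0,"tz": 3.7,"rx": 0,"ry": 0,"rz": 0,"gripper": 0.2},{"tx": 0,"ty": 0,"tz": 0,"rx": 0,"ry": 0,"rz": 0,"gripper": 0.2}]' --squeeze 40

```text
clock: 2.85
eef_pos: [511.9, 337.6, 104.7]
tcp_rot: [-3.132, 0.594, 3.075]
contact_force: [-0.1, 0.1, -0.6]
opening: 0.599
```

```bash
python3 - <<'E'
from inc import *
inc([514.8,339.5,34],-.07,35)
for n,b in (("top",(190,160,300,270)),("scene",(250,120,370,240))):
    im,d=r.grab_frame(n); c=r.camera_model(n); a=im.copy()
    y=proj(c,r.sense()["eef_pos"]); print(n,"tcp proj",y)
    cv2.circle(a,(int(round(y[1])),int(round(y[0]))),1,(255,0,0),-1)
    globals()[n]=cv2.resize(a[b[1]:b[3],b[0]:b[2]],(400,400),interpolation=cv2.INTER_CUBIC)
cv2.imwrite("pics/g1.png",np.hstack([top,scene])[:,:,::-1])
E
```

```text
t 2.85 p [511.9 337.6 104.7] F [-0.1  0.1 -0.6] open 0.599
rotvec deg [-0.44 -0.99  0.16]
after-turn tool shift cm [3.83 0.21 5.94]
10mm world x -> [-0.81714594  0.06994285  0.57217175]
10mm world y -> [ 0.05729383  0.997551   -0.04011757]
10mm world z -> [-0.57357644  0.         -0.81915204]
top tcp proj (np.float64(218.88177742842467), np.float64(207.316673688932))
scene tcp proj (np.float64(164.01878040255724), np.float64(319.6951965684623))
```

View pics/g1.png

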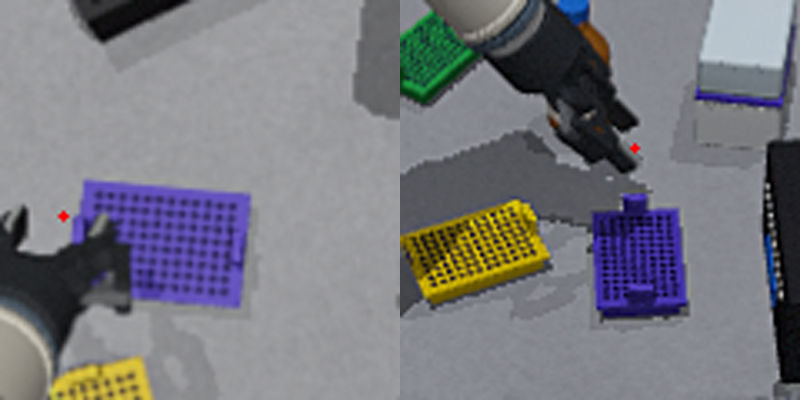

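The left half (top view) shows the fingers straddling the left tab (tab at (80,230)); the right half (scene) shows the hand above tab_a at (635,205), and the TCP projection is consistent with both. Descending to grip.

move_arm --increments '[{"tx": 1.0,"ty": 0.2,"tz": 1.5,"rx": -0.4,"ry": -1.0,"rz": 0.2,"gripper": 0.2},{"tx": 1.1,"ty": 0,"tz": 1.7,"rx": 0,"ry": 0,"rz": 0,"gripper": 0.2},{"tx": 1.1,"ty": 0,"tz": 1.7,"rx": 0,"ry": 0,"rz": 0,"gripper": 0.2},{"tx": 0.6,"ty": 0,"tz": 1.0,"rx": 0,"ry": 0,"rz": 0,"gripper": 0.2},{"tx": 0,"ty": 0,"tz": 0,"rx": 0,"ry": 0,"rz": 0,"gripper": 0.2}]' --squeeze 40

```text
clock: 3.45
eef_pos: [516.0, 347.4, 47.8]
tcp_rot: [-3.137, 0.599, 3.069]
contact_force: [0.5, -0.4, 0.1]
opening: 0.596
```

```bash
python3 -c "
from inc import *
inc([514.8,339.5,36],-.07,35); print(np.round(r.sense()['qpos'],3),np.round(r.sense()['qvel'],3))"
```

```text
t 3.45 p [516.  347.4  47.8] F [ 0.5 -0.4  0.1] open 0.596
rotvec deg [-0.38 -0.66 -0.13]
after-turn tool shift cm [ 0.74 -0.8   0.93]
10mm world x -> [-0.81714594  0.06994285  0.57217175]
10mm world y -> [ 0.05729383  0.997551   -0.04011757]
10mm world z -> [-0.57357644  0.         -0.81915204]
[ 0.84   0.524  2.082 -1.293  0.486  0.509] [-0.003 -0.018  0.009 -0.009  0.004  0.   ]
```

Joint 4 is at its limit (-1.293 of -1.3), so a 35° lean at tab_a is out of reach. I'll estimate the wrist angles for other choices, tab_b or less lean.

```bash
cat > kin.py <<'E'
from inc import *
from scipy.optimize import least_squares
# data: (q, tcp, R)
s=r.sense()
D=[([1.262,.353,1.633,0,1.155,-.002],[188.78,595.81,231.3],Ro.from_euler("xyz",[3.1416,0,2.835]).as_matrix()),
   (s["qpos"],s["eef_pos"],Ro.from_euler("xyz",s["tcp_rot"]).as_matrix())]
def fk(q,k):
    r0,h,L2,L3,L=k; R=Ro.from_euler("ZYYZYZ",[q[0],q[1],q[2],q[3],q[4],q[5]+np.pi/2]).as_matrix()
    A=Ro.from_euler("z",q[0]).as_matrix(); a,b=q[1],q[1]+q[2]
    W=A@np.array([r0+L2*np.sin(a)+L3*np.sin(b),0,h+L2*np.cos(a)+L3*np.cos(b)])
    return W+L*R[:,2],R
def fit(data,k0=[67,439,345,480,339]):
    f=lambda k:np.concatenate([fk(q,k)[0]-p for q,p,_ in data]); o=least_squares(f,k0,x_scale=100)
    return o.x,o.fun
def ik(p,T,k,g):
    f=lambda q:np.concatenate([(fk(q,k)[0]-p)/100,(Ro.from_matrix(fk(q,k)[1].T@T)).as_rotvec()])
    o=least_squares(f,g); return o.x,abs(o.fun).max()
def Rt(yaw,lean):
    ex=np.array([np.cos(yaw),np.sin(yaw),0]);ey=np.array([-np.sin(yaw),np.cos(yaw),0]);a=np.radians(lean)
    z=np.sin(a)*ex-np.cos(a)*np.array([0,0,1]); return np.stack([np.cross(ey,z),ey,z],1)
E
python3 - <<'E'
from kin import *
k,res=fit(D); print(k.round(1),res.round(1))
for q,p,R in D: print("rot err deg",np.degrees(Ro.from_matrix(fk(q,k)[1].T@R).magnitude()))
for nm,p in (("tab_a",[513,340,36]),("tab_b",[506,224,36]),("place_b",[554,-58,100]),("c3",[582,36,80]),("c4",[577,-40,80]),("c1",[533,40,80])):
  for le in (10,15,20,25,30,35):
    g=D[1][0] if 'tab' in nm else [0,.6,1.8,-.3,.6,1.3]
    q,e=ik(np.array(p),Rt(-.07,le),k,g); print(nm,le,q.round(2),round(e,4))
E
```

```text
Traceback (most recent call last):
  File "kin.py", line 13, in fit
    f=lambda k:np.concatenate([fk(q,k)[0]-p for q,p,_ in data]); o=least_squares(f,k0,x_scale=100)
                                                                   ~~~~~~~~~~~~~^^^^^^^^^^^^^^^^^^
  File "kin.py", line 13, in <lambda>
    f=lambda k:np.concatenate([fk(q,k)[0]-p for q,p,_ in data]); o=least_squares(f,k0,x_scale=100)
                               ~~^^^^^
  File "kin.py", line 8, in fk
    r0,h,L2,L3,L=k; R=Ro.from_euler("ZYYZYZ",[q[0],q[1],q[2],q[3],q[4],q[5]+np.pi/2]).as_matrix()
                      ~~~~~~~~~~~~~^^^^^^^^^^^^^^^^^^^^^^^^^^^^^^^^^^^^^^^^^^^^^^^^^^
  File "scipy/spatial/transform/_rotation.pyx", line 1413, in scipy.spatial.transform._rotation.Rotation.from_euler
ValueError: Expected axis specification to be a non-empty string of upto 3 characters, got ZYYZYZ
```

```bash
sed -i 's/R=Ro.from_euler("ZYYZYZ",.*/R=(Ro.from_euler("ZYZ",[q[0],q[1]+q[2],q[3]])*Ro.from_euler("YZ",[q[4],q[5]+np.pi\/2])).as_matrix()/' kin.py
python3 - <<'E'
from kin import *
k,res=fit(D); print(k.round(1),res.round(1))
for q,p,R in D: print("rot err deg",np.degrees(Ro.from_matrix(fk(q,k)[1].T@R).magnitude()))
for nm,p in (("tab_a",[513,340,36]),("tab_b",[506,224,36]),("place_b",[554,-58,100]),("c3",[582,36,80]),("c4",[577,-40,80]),("c1",[533,40,80])):
  for le in (15,20,25,30,35):
    g=D[1][0] if 'tab' in nm else [0,.6,1.8,-.3,.6,1.3]
    q,e=ik(np.array(p),Rt(-.07,le),k,g); print(nm,le,q.round(2),round(e,4))
E
```

```text
[ 67.8 429.8 354.2 474.9 339.4] [ 1.2 -0.4 -0.   0.   0.   0. ]
rot err deg 0.03630413384717744
rot err deg 2.3984762994290812e-14
tab_a 15 [ 0.68  0.54  1.92 -0.37  0.51 -0.51] 0.0
tab_a 20 [ 0.72  0.52  1.98 -0.59  0.45 -0.28] 0.0
tab_a 25 [ 0.76  0.52  2.03 -0.86  0.42  0.02] 0.0
tab_a 30 [ 0.8   0.53  2.07 -1.15  0.43  0.33] 0.0
tab_a 35 [ 0.84  0.55  2.1  -1.41  0.48  0.62] 0.0
tab_b 15 [ 0.5   0.41  2.13 -0.36  0.41 -0.68] 0.0
tab_b 20 [ 0.54  0.39  2.19 -0.64  0.33 -0.38] 0.0
tab_b 25 [ 0.57  0.38  2.25 -1.05  0.3   0.05] 0.0
tab_b 30 [ 0.61  0.39  2.3  -1.48  0.32  0.51] 0.0
tab_b 35 [ 0.65  0.42  2.33 -1.8   0.4   0.87] 0.0
place_b 15 [-0.11  0.22  2.17  0.02  0.49 -1.63] 0.0
place_b 20 [-0.11  0.18  2.25  0.04  0.36 -1.65] 0.0
place_b 25 [-0.12  0.15  2.33  0.08  0.23 -1.69] 0.0
place_b 30 [-0.12  0.13  2.4   0.26  0.1  -1.87] 0.0
place_b 35 [-0.12  0.12  2.46 -3.65  0.06  2.04] 0.0
c3 15 [ 0.09  0.33  2.09 -0.09  0.46 -1.34] 0.0
c3 20 [ 0.09  0.29  2.17 -0.17  0.34 -1.26] 0.0
c3 25 [ 0.1   0.27  2.24 -0.36  0.21 -1.06] 0.0
c3 30 [ 0.12  0.26  2.31 -1.01  0.11 -0.4 ] 0.0
c3 35 [ 0.13  0.26  2.37 -2.25  0.14  0.84] 0.0
c4 15 [-0.07  0.32  2.11 -0.    0.45 -1.57] 0.0
c4 20 [-0.07  0.28  2.19 -0.    0.32 -1.57] 0.0
c4 25 [-0.07  0.25  2.26 -0.    0.19 -1.57] 0.0
c4 30 [-0.07  0.24  2.33 -0.01  0.05 -1.56] 0.0
c4 35 [-0.07  0.25  2.39 -3.14  0.11  1.57] 0.0
c1 15 [ 0.1   0.22  2.23 -0.11  0.43 -1.31] 0.0
c1 20 [ 0.11  0.19  2.31 -0.21  0.31 -1.2 ] 0.0
c1 25 [ 0.13  0.16  2.38 -0.45  0.19 -0.94] 0.0
c1 30 [ 0.14  0.15  2.45 -1.29  0.11 -0.1 ] 0.0
c1 35 [ 0.16  0.16  2.5  -2.32  0.18  0.94] 0.0
```

Excellent: the kinematic model fits, and lean 25° at tab_a is comfortably in range. Back up, re-lean to 25° and descend again.

move_arm --increments '[{"tx": -0.6,"ty": 0,"tz": -2.0,"rx": 0,"ry": 0,"rz": 0,"gripper": 0.2},{"tx": -0.6,"ty": 0,"tz": -2.0,"rx": 0,"ry": 0,"rz": 0,"gripper": 0.2},{"tx": 0,"ty": 0,"tz": 0,"rx": 0,"ry": 3.3,"rz": 0,"gripper": 0.2},{"tx": 0,"ty": 0,"tz": 0,"rx": 0,"ry": 3.3,"rz": 0,"gripper": 0.2},{"tx": 0,"ty": 0,"tz": 0,"rx": 0,"ry": 3.3,"rz": 0,"gripper": 0.2},{"tx": 0,"ty": 0,"tz": 0,"rx": 0,"ry": 0,"rz": 0,"gripper": 0.2}]' --squeeze 40

```text
clock: 4.05
eef_pos: [504.8, 348.7, 89.4]
tcp_rot: [-3.14, 0.427, 3.065]
contact_force: [1.1, 0.1, -0.6]
opening: 0.599
```

```bash
python3 -c "
from inc import *
inc([511.8,339.5,60],-.07,25);inc([511.8,339.5,32],-.07,25); print(np.round(r.sense()['qpos'],3))"
```

```text
t 4.05 p [504.8 348.7  89.4] F [ 1.1  0.1 -0.6] open 0.599
rotvec deg [-0.23 -0.51 -0.35]
after-turn tool shift cm [ 0.55 -0.87  2.99]
10mm world x -> [-0.90408824  0.06994285  0.42158327]
10mm world y -> [ 0.06338975  0.997551   -0.02955912]
10mm world z -> [-0.42261826  0.         -0.90630779]
t 4.05 p [504.8 348.7  89.4] F [ 1.1  0.1 -0.6] open 0.599
rotvec deg [-0.23 -0.51 -0.35]
after-turn tool shift cm [ 1.74 -0.87  5.53]
10mm world x -> [-0.90408824  0.06994285  0.42158327]
10mm world y -> [ 0.06338975  0.997551   -0.02955912]
10mm world z -> [-0.42261826  0.         -0.90630779]
[ 0.778  0.419  2.007 -0.675  0.526 -0.157]
```

move_arm --increments '[{"tx": 0.3,"ty": -0.5,"tz": 1.5,"rx": -0.2,"ry": -0.5,"rz": -0.3,"gripper": 0.2},{"tx": 0.3,"ty": -0.4,"tz": 1.5,"rx": 0,"ry": 0,"rz": 0,"gripper": 0.2},{"tx": 0.5,"ty": 0,"tz": 1.3,"rx": 0,"ry": 0,"rz": 0,"gripper": 0.2},{"tx": 0.6,"ty": 0,"tz": 1.2,"rx": 0,"ry": 0,"rz": 0,"gripper": 0.2},{"tx": 0,"ty": 0,"tz": 0,"rx": 0,"ry": 0,"rz": 0,"gripper": 0.2}]' --squeeze 40

```text
clock: 4.55
eef_pos: [509.0, 337.1, 28.7]
tcp_rot: [-3.135, 0.434, 3.075]
contact_force: [0.1, -0.6, 0.4]
opening: 0.595
```

move_arm --increments '[{"tx": -0.4,"ty": 0.25,"tz": -0.25,"rx": 0,"ry": 0,"rz": 0,"gripper": 0.2},{"tx": 0,"ty": 0,"tz": 0,"rx": 0,"ry": 0,"rz": 0,"gripper": -0.5},{"tx": 0,"ty": 0,"tz": 0,"rx": 0,"ry": 0,"rz": 0,"gripper": -1},{"tx": 0,"ty": 0,"tz": 0,"rx": 0,"ry": 0,"rz": 0,"gripper": -1},{"tx": 0,"ty": 0,"tz": 0,"rx": 0,"ry": 0,"rz": 0,"gripper": -1},{"tx": 0,"ty": 0,"tz": 0,"rx": 0,"ry": 0,"rz": 0,"gripper": -1},{"tx": 0,"ty": 0,"tz": 0,"rx": 0,"ry": 0,"rz": 0,"gripper": -1},{"tx": 0,"ty": 0,"tz": 0,"rx": 0,"ry": 0,"rz": 0,"gripper": -1}]' --squeeze 40

```text
clock: 5.35
eef_pos: [513.1, 340.5, 34.4]
tcp_rot: [-3.138, 0.435, 3.073]
contact_force: [-3.2, -0.0, 5.0]
opening: 0.079
```

```bash
python3 -c "
from inc import *
inc([511.8,339.5,32],-.07,25)"
```

```text
t 5.35 p [513.1 340.5  34.4] F [-3.2 -0.   5. ] open 0.079
rotvec deg [-0.16 -0.05  0.09]
after-turn tool shift cm [ 0.22 -0.11  0.17]
10mm world x -> [-0.90408824  0.06994285  0.42158327]
10mm world y -> [ 0.06338975  0.997551   -0.02955912]
10mm world z -> [-0.42261826  0.         -0.90630779]
```

move_arm --increments '[{"tx": -0.2,"ty": 0,"tz": -0.5,"rx": 0,"ry": 0,"rz": 0,"gripper": -1},{"tx": -0.9,"ty": 0,"tz": -1.9,"rx": 0,"ry": 0,"rz": 0,"gripper": -1},{"tx": -1.1,"ty": 0,"tz": -2.4,"rx": 0,"ry": 0,"rz": 0,"gripper": -1},{"tx": -1.1,"ty": 0,"tz": -2.4,"rx": 0,"ry": 0,"rz": 0,"gripper": -1},{"tx": -1.1,"ty": 0,"tz": -2.4,"rx": 0,"ry": 0,"rz": 0,"gripper": -1},{"tx": 0,"ty": 0,"tz": 0,"rx": 0,"ry": 0,"rz": 0,"gripper": -1}]' --squeeze 40

```text
clock: 5.95
eef_pos: [513.8, 342.2, 143.2]
tcp_rot: [3.141, 0.438, 3.072]
contact_force: [0.3, 0.3, -0.5]
opening: 0.081
```

```bash
python3 - <<'E'
from inc import *; from m import purple
s=r.sense(); inc([555+.08*58+1,58+0,130],-.08,25); print(np.round(s["qpos"],2))
p=np.array(s["eef_pos"])
for n in ("top","scene"):
    im,d=r.grab_frame(n); c=r.camera_model(n); P=depthcloud(c,d)
    m=purple(im)&(abs(P[...,0]-p[0])<110)&(abs(P[...,1]-p[1]+60)<120)&(P[...,2]>60)
    Q=P[m]; 
    Q=Q[(Q[:,1]<p[1]-25)&(Q[:,1]>p[1]-105)]
    A=np.c_[Q[:,:2]-p[:2]+[0,60],np.ones(len(Q))]; 
    for _ in range(5):
        co=np.linalg.lstsq(A,Q[:,2],rcond=None)[0]; e=Q[:,2]-A@co; k=abs(e)<4; A,Q=A[k],Q[k]
    print(n,m.sum(),len(Q),"slope x,y",co.round(4)," z mid",co[2].round(1),"std",e.std().round(2)," rect",cv2.minAreaRect(P[m][:,:2].astype(np.float32)))
    np.save(f"{n}1.npy",d); cv2.imwrite(f"pics/{n}1.png",im[:,:,::-1])
E
```

```text
t 5.95 p [513.8 342.2 143.2] F [ 0.3  0.3 -0.5] open 0.081
rotvec deg [0.28 0.11 0.52]
after-turn tool shift cm [ -5.73 -27.95   4.13]
10mm world x -> [-0.90340915  0.07991469  0.4212666 ]
10mm world y -> [ 0.07242731  0.99680171 -0.03377341]
10mm world z -> [-0.42261826  0.         -0.90630779]
[ 0.76  0.33  1.98 -0.58  0.6  -0.29]
top 1346 590 slope x,y [-5.990000e-02  4.990000e-02  1.339432e+02]  z mid 133.9 std 1.76  rect ((502.3536071777344, 285.5479431152344), (124.42222595214844, 90.09867095947266), 85.63560485839844)
scene 880 471 slope x,y [-2.900000e-03  8.800000e-03  1.306785e+02]  z mid 130.7 std 1.7  rect ((507.7790832519531, 282.6246643066406), (128.2784423828125, 83.571044921875), 86.34900665283203)
```

move_arm --increments '[{"tx": -0.6,"ty": -2.0,"tz": 0.4,"rx": 0.2,"ry": 0.1,"rz": 0.5,"gripper": -1},{"tx": -0.6,"ty": -3.0,"tz": 0.5,"rx": 0,"ry": 0,"rz": 0,"gripper": -1},{"tx": -0.6,"ty": -3.2,"tz": 0.5,"rx": 0,"ry": 0,"rz": 0,"gripper": -1},{"tx": -0.6,"ty": -3.2,"tz": 0.5,"rx": 0,"ry": 0,"rz": 0,"gripper": -1},{"tx": -0.6,"ty": -3.2,"tz": 0.5,"rx": 0,"ry": 0,"rz": 0,"gripper": -1},{"tx": -0.6,"ty": -3.2,"tz": 0.5,"rx": 0,"ry": 0,"rz": 0,"gripper": -1},{"tx": -0.6,"ty": -3.2,"tz": 0.5,"rx": 0,"ry": 0,"rz": 0,"gripper": -1},{"tx": -0.6,"ty": -3.0,"tz": 0.4,"rx": 0,"ry": 0,"rz": 0,"gripper": -1},{"tx": -0.4,"ty": -2.3,"tz": 0.3,"rx": 0,"ry": 0,"rz": 0,"gripper": -1},{"tx": -0.2,"ty": -1.5,"tz": 0.1,"rx": 0,"ry": 0,"rz": 0,"gripper": -1},{"tx": 0,"ty": 0,"tz": 0,"rx": 0,"ry": 0,"rz": 0,"gripper": -1},{"tx": 0,"ty": 0,"tz": 0,"rx": 0,"ry": 0,"rz": 0,"gripper": -1}]' --squeeze 40

```text
clock: 7.25
eef_pos: [556.2, 57.9, 123.7]
tcp_rot: [-3.137, 0.431, 3.063]
contact_force: [-0.3, 0.0, -0.4]
opening: 0.081
```

```bash
cat > look.py <<'E'
from inc import *
def look(name,bt=(290,160,400,270),bs=(300,190,420,310)):
    o=[]
    for n,b in (("top",bt),("scene",bs)):
        im,d=r.grab_frame(n); o.append(cv2.resize(im[b[1]:b[3],b[0]:b[2]],(400,400),interpolation=cv2.INTER_CUBIC)); np.save(f"{n}_{name}.npy",d); cv2.imwrite(f"pics/{n}_{name}.png",im[:,:,::-1])
    cv2.imwrite(f"pics/{name}.png",np.hstack(o)[:,:,::-1])
E
python3 - <<'E'
from look import *; from m import purple
inc([559,59,128],-.08,25); print(np.round(r.sense()["qpos"],2))
look("g2")
for n in ("top","scene"):
    im=cv2.imread(f"pics/{n}_g2.png")[:,:,::-1].copy(); c=r.camera_model(n); P=depthcloud(c,np.load(f"{n}_g2.npy"))
    m=purple(im)&(abs(P[...,0]-555)<100)&(abs(P[...,1])<100)&(P[...,2]>60)
    q=m&(abs(P[...,2]-117)<9); print(n,m.sum(),q.sum(),np.median(P[q][:,2]),cv2.minAreaRect(P[q][:,:2].astype(np.float32)))
E
```

```text
t 7.25 p [556.2  57.9 123.7] F [-0.3  0.  -0.4] open 0.081
rotvec deg [-0.21 -0.32  0.07]
after-turn tool shift cm [-0.42  0.13 -0.28]
10mm world x -> [-0.90340915  0.07991469  0.4212666 ]
10mm world y -> [ 0.07242731  0.99680171 -0.03377341]
10mm world z -> [-0.42261826  0.         -0.90630779]
[ 0.17  0.24  2.18 -0.34  0.32 -1.02]
top 1108 1030 113.7324553634534 ((547.178466796875, 1.6937942504882812), (122.47830963134766, 84.17803955078125), 85.5117416381836)
scene 1152 1066 113.52243273253403 ((550.2821044921875, 0.1301116943359375), (125.44463348388672, 83.44931030273438), 85.41617584228516)
```

View pics/g2.png

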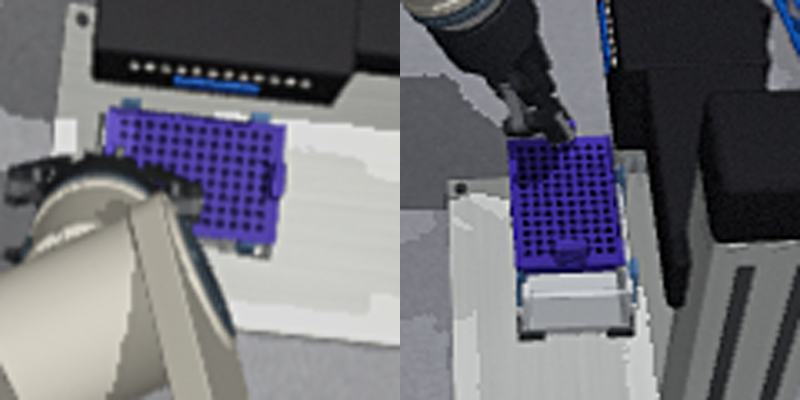

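The crop shows the insert held level just short of the box, yaw matched, at top (190,170), with the hand clear of the head. It needs about +6.6 mm in x. Lowering in two steps.

move_arm --increments '[{"tx": 0.12,"ty": 0,"tz": 0.6,"rx": -0.2,"ry": -0.3,"rz": 0,"gripper": -1},{"tx": 0.12,"ty": 0,"tz": 0.6,"rx": 0,"ry": 0,"rz": 0,"gripper": -1},{"tx": -0.13,"ty": 0,"tz": 0.5,"rx": 0,"ry": 0,"rz": 0,"gripper": -1},{"tx": 0,"ty": 0,"tz": 0,"rx": 0,"ry": 0,"rz": 0,"gripper": -1}]' --squeeze 40

```text
clock: 7.75
eef_pos: [563.2, 58.0, 108.0]
tcp_rot: [-3.141, 0.437, 3.064]
contact_force: [0.4, 0.5, -1.3]
opening: 0.075
```

```bash
cat > st.py <<'E'
from inc import *
for i in range(4):
    r.camera_model("top"); s=r.sense()
print(np.round(s["qpos"],3))
E
python3 -c "
from inc import *
inc([562.8,57.8,107],-.08,25);inc([562.8,57.8,97],-.08,25);print(np.round(r.sense()['qpos'],2))"
```

```text
t 7.75 p [563.2  58.  108. ] F [ 0.4  0.5 -1.3] open 0.075
rotvec deg [0.03 0.04 0.15]
after-turn tool shift cm [ 0.08 -0.02  0.08]
10mm world x -> [-0.90340915  0.07991469  0.4212666 ]
10mm world y -> [ 0.07242731  0.99680171 -0.03377341]
10mm world z -> [-0.42261826  0.         -0.90630779]
t 7.75 p [563.2  58.  108. ] F [ 0.4  0.5 -1.3] open 0.075
rotvec deg [0.03 0.04 0.15]
after-turn tool shift cm [ 0.5  -0.02  0.98]
10mm world x -> [-0.90340915  0.07991469  0.4212666 ]
10mm world y -> [ 0.07242731  0.99680171 -0.03377341]
10mm world z -> [-0.42261826  0.         -0.90630779]
[ 0.16  0.28  2.18 -0.38  0.27 -0.99]
```

move_arm --increments '[{"tx": 0.13,"ty": 0,"tz": 0.27,"rx": 0,"ry": 0,"rz": 0,"gripper": -1},{"tx": 0.13,"ty": 0,"tz": 0.27,"rx": 0,"ry": 0,"rz": 0,"gripper": -1},{"tx": 0,"ty": 0,"tz": 0,"rx": 0,"ry": 0,"rz": 0,"gripper": -1}]' --squeeze 40

```text
clock: 8.05
eef_pos: [562.8, 57.7, 102.5]
tcp_rot: [-3.141, 0.437, 3.064]
contact_force: [-0.0, -0.0, -0.7]
opening: 0.082
```

move_arm --increments '[{"tx": 0.08,"ty": 0,"tz": 0.18,"rx": 0,"ry": 0,"rz": 0,"gripper": -1},{"tx": 0.04,"ty": 0,"tz": 0.09,"rx": 0,"ry": 0,"rz": 0,"gripper": -1},{"tx": 0,"ty": 0,"tz": 0,"rx": 0,"ry": 0,"rz": 0,"gripper": -1}]' --squeeze 40

```text
clock: 8.35
eef_pos: [563.3, 57.7, 100.0]
tcp_rot: [-3.141, 0.438, 3.064]
contact_force: [0.7, -0.6, -1.0]
opening: 0.082
```

```bash
python3 - <<'E'
from look import *; from m import purple
inc([562.8,57.7,97],-.08,25)
look("g3")
for n in ("top","scene"):
    im=cv2.imread(f"pics/{n}_g3.png")[:,:,::-1].copy(); c=r.camera_model(n); P=depthcloud(c,np.load(f"{n}_g3.npy"))
    m=purple(im)&(abs(P[...,0]-555)<100)&(abs(P[...,1])<100)&(P[...,2]>60)
    q=m&(abs(P[...,2]-91)<9); Q=P[q]; print(n,m.sum(),q.sum(),np.median(Q[:,2]),cv2.minAreaRect(Q[:,:2].astype(np.float32)))
    A=np.c_[Q[:,0]-555,Q[:,1],np.ones(len(Q))]; print(np.linalg.lstsq(A,Q[:,2],rcond=None)[0].round(3))
E
```

```text
t 8.35 p [563.3  57.7 100. ] F [ 0.7 -0.6 -1. ] open 0.082
rotvec deg [0.04 0.11 0.13]
after-turn tool shift cm [ 0.18 -0.01  0.25]
10mm world x -> [-0.90340915  0.07991469  0.4212666 ]
10mm world y -> [ 0.07242731  0.99680171 -0.03377341]
10mm world z -> [-0.42261826  0.         -0.90630779]
top 1069 1012 90.14142525526788 ((554.8181762695312, 1.2356643676757812), (122.12559509277344, 84.17143249511719), 85.96879577636719)
[-1.0000e-03  1.0000e-02  9.0207e+01]
scene 1151 1061 89.4924541390697 ((557.80029296875, -0.40941619873046875), (128.61705017089844, 83.48257446289062), 85.57728576660156)
[ 8.0000e-03 -3.0000e-03  8.9547e+01]
```

move_arm --increments '[{"tx": 0.1,"ty": 0,"tz": 0.06,"rx": 0,"ry": 0,"rz": 0,"gripper": -1},{"tx": 0.06,"ty": 0,"tz": 0.13,"rx": 0,"ry": 0,"rz": 0,"gripper": -1},{"tx": 0,"ty": 0,"tz": 0,"rx": 0,"ry": 0,"rz": 0,"gripper": -1}]' --squeeze 40

```text
clock: 8.75
eef_pos: [563.5, 58.1, 98.2]
tcp_rot: [3.141, 0.44, 3.064]
contact_force: [3.2, 0.7, 4.3]
opening: 0.08
```

move_arm --increments '[{"tx": 0,"ty": 0,"tz": 0,"rx": 0,"ry": 0,"rz": 0,"gripper": -0.4},{"tx": 0,"ty": 0,"tz": 0,"rx": 0,"ry": 0,"rz": 0,"gripper": -0.4},{"tx": 0,"ty": 0,"tz": 0,"rx": 0,"ry": 0,"rz": 0,"gripper": -0.4},{"tx": 0,"ty": 0,"tz": -2,"rx": 0,"ry": 0,"rz": 0,"gripper": -0.4},{"tx": 0,"ty": 0,"tz": -3,"rx": 0,"ry": 0,"rz": 0,"gripper": -0.4},{"tx": 0,"ty": 0,"tz": -3,"rx": 0,"ry": 0,"rz": 0,"gripper": -1},{"tx": 0,"ty": 0,"tz": 0,"rx": 0,"ry": 0,"rz": 0,"gripper": -1},{"tx": 0,"ty": 0,"tz": 0,"rx": 0,"ry": 0,"rz": 0,"gripper": -1}]' --squeeze 40

```text
clock: 9.55
eef_pos: [528.7, 60.5, 170.4]
tcp_rot: [-3.141, 0.439, 3.064]
contact_force: [0.1, 0.2, -0.1]
opening: -0.005
```

```bash
cat > plate.py <<'E'
from look import *; from m import purple
def plate(name):
    look(name)
    for n in ("top","scene"):
        im=cv2.imread(f"pics/{n}_{name}.png")[:,:,::-1].copy(); c=r.camera_model(n); P=depthcloud(c,np.load(f"{n}_{name}.npy"))
        m=purple(im)&(abs(P[...,0]-555)<100)&(abs(P[...,1])<100)&(P[...,2]>60)
        q=m&(abs(P[...,2]-85)<13)&(abs(P[...,1])<50); Q=P[q]
        R=P[m&(abs(P[...,2]-85)<13)]
        A=np.c_[Q[:,0]-555,Q[:,1],np.ones(len(Q))]; co=np.linalg.lstsq(A,Q[:,2],rcond=None)[0]
        print(n,len(Q),"z,slope",co[::-1].round(3),"corners z c1..c4",[round(float(co@[x,y,1]),1) for x,y in((-24,38),(-24,-38),(24,38),(24,-38))],cv2.minAreaRect(R[:,:2].astype(np.float32)) if len(R)>4 else None)
E
python3 - <<'E'
from plate import *
plate("g4")
# near corners: box yaw -.08, centre (555.5,0)
def w(x,y,z): c,s=np.cos(-.08),np.sin(-.08); return [555.5+c*x-s*y,c*y+s*x,z]
print(w(-18,37,110)); inc(w(-18,37,115),-.08,20); inc(w(-18,-37,115),-.08,20); print(np.round(r.sense()["qpos"],2))
E
```

```text
top 1085 z,slope [ 8.9302e+01  1.0000e-03 -2.0000e-03] corners z c1..c4 [89.4, 89.3, 89.3, 89.2] ((555.1947631835938, 1.025726318359375), (122.13996124267578, 84.05213165283203), 86.27719116210938)
scene 845 z,slope [ 8.8825e+01  1.0000e-03 -0.0000e+00] corners z c1..c4 [88.9, 88.8, 88.9, 88.8] ((558.0096435546875, 0.3200836181640625), (127.68212127685547, 83.79754638671875), 85.48070526123047)
[np.float64(540.5144129634123), np.float64(38.320127624642026), 110]
t 9.65 p [528.4  60.3 169.1] F [ 0.  -1.   0.1] open 0.002
rotvec deg [0.01 5.03 0.13]
after-turn tool shift cm [ 0.55 -2.1   5.56]
10mm world x -> [-0.93668721  0.07991469  0.34092626]
10mm world y -> [ 0.07509525  0.99680171 -0.02733244]
10mm world z -> [-0.34202014  0.         -0.93969262]
t 9.65 p [528.4  60.3 169.1] F [ 0.  -1.   0.1] open 0.002
rotvec deg [0.01 5.03 0.13]
after-turn tool shift cm [ 0.55 -9.5   5.56]
10mm world x -> [-0.93668721  0.07991469  0.34092626]
10mm world y -> [ 0.07509525  0.99680171 -0.02733244]
10mm world z -> [-0.34202014  0.         -0.93969262]
[ 0.18  0.12  2.2  -0.27  0.41 -1.08]
```

View pics/g4.png

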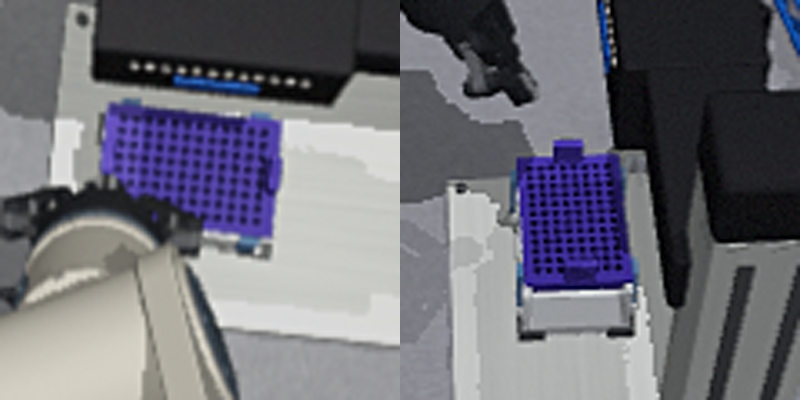

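The insert is laid on the four hooks, level at 89 mm (top crop (190,165), scene crop (570,220)). Now the near-left corner.

move_arm --increments '[{"tx": 0,"ty": -0.6,"tz": 0,"rx": 0,"ry": 5,"rz": 0.1,"gripper": -1},{"tx": 0,"ty": -1.4,"tz": 1.5,"rx": 0,"ry": 0,"rz": 0,"gripper": -1},{"tx": 0.2,"ty": 0,"tz": 2,"rx": 0,"ry": 0,"rz": 0,"gripper": -1},{"tx": 0.4,"ty": 0,"tz": 2,"rx": 0,"ry": 0,"rz": 0,"gripper": -1},{"tx": 0,"ty": 0,"tz": 0,"rx": 0,"ry": 0,"rz": 0,"gripper": -1},{"tx": 0,"ty": 0,"tz": 0,"rx": 0,"ry": 0,"rz": 0,"gripper": -1}]' --squeeze 40

```text
clock: 10.25
eef_pos: [539.7, 39.3, 115.2]
tcp_rot: [-3.141, 0.348, 3.062]
contact_force: [-1.5, 0.3, -0.0]
opening: -0.0
```

```bash
python3 -c "
from inc import *
inc([541.2,38.8,95],-.08,20)"
```

```text
t 10.25 p [539.7  39.3 115.2] F [-1.5  0.3 -0. ] open -0.0
rotvec deg [-0.01 -0.06  0.03]
after-turn tool shift cm [ 0.54 -0.04  1.95]
10mm world x -> [-0.93668721  0.07991469  0.34092626]
10mm world y -> [ 0.07509525  0.99680171 -0.02733244]
10mm world z -> [-0.34202014  0.         -0.93969262]
```

Down to 95, then slow 1 mm steps.

move_arm --increments '[{"tx": 0.3,"ty": 0,"tz": 1.0,"rx": 0,"ry": 0,"rz": 0,"gripper": -1},{"tx": 0.24,"ty": 0,"tz": 0.95,"rx": 0,"ry": 0,"rz": 0,"gripper": -1},{"tx": 0.03,"ty": 0,"tz": 0.1,"rx": 0,"ry": 0,"rz": 0,"gripper": -1},{"tx": 0.03,"ty": 0,"tz": 0.1,"rx": 0,"ry": 0,"rz": 0,"gripper": -1},{"tx": 0.03,"ty": 0,"tz": 0.1,"rx": 0,"ry": 0,"rz": 0,"gripper": -1},{"tx": 0,"ty": 0,"tz": 0,"rx": 0,"ry": 0,"rz": 0,"gripper": -1}]' --squeeze 40

```text
clock: 10.85
eef_pos: [542.2, 39.4, 93.1]
tcp_rot: [3.141, 0.351, 3.062]
contact_force: [-0.0, -0.3, -0.4]
opening: -0.002
```

move_arm --increments '[{"tx": 0.03,"ty": 0,"tz": 0.1,"rx": 0,"ry": 0,"rz": 0,"gripper": -1},{"tx": 0.03,"ty": 0,"tz": 0.1,"rx": 0,"ry": 0,"rz": 0,"gripper": -1},{"tx": 0,"ty": 0,"tz": 0,"rx": 0,"ry": 0,"rz": 0,"gripper": -1}]' --squeeze 40

```text
clock: 11.15
eef_pos: [542.5, 39.4, 91.1]
tcp_rot: [3.141, 0.351, 3.062]
contact_force: [-0.5, 0.6, 1.7]
opening: -0.0
```

move_arm --increments '[{"tx": 0.03,"ty": 0,"tz": 0.1,"rx": 0,"ry": 0,"rz": 0,"gripper": -1},{"tx": 0.03,"ty": 0,"tz": 0.1,"rx": 0,"ry": 0,"rz": 0,"gripper": -1},{"tx": 0,"ty": 0,"tz": 0,"rx": 0,"ry": 0,"rz": 0,"gripper": -1}]' --squeeze 40

```text
clock: 11.45
eef_pos: [543.0, 39.5, 89.1]
tcp_rot: [3.141, 0.352, 3.062]
contact_force: [0.9, 0.3, 3.8]
opening: -0.0
```

move_arm --increments '[{"tx": 0.04,"ty": 0,"tz": 0.1,"rx": 0,"ry": 0,"rz": 0,"gripper": -1},{"tx": 0.04,"ty": 0,"tz": 0.1,"rx": 0,"ry": 0,"rz": 0,"gripper": -1},{"tx": 0.04,"ty": 0,"tz": 0.1,"rx": 0,"ry": 0,"rz": 0,"gripper": -1},{"tx": 0,"ty": 0,"tz": 0,"rx": 0,"ry": 0,"rz": 0,"gripper": -1}]' --squeeze 40

```text
clock: 11.85
eef_pos: [542.4, 39.3, 85.6]
tcp_rot: [3.141, 0.351, 3.062]
contact_force: [0.7, 0.2, 3.6]
opening: -0.003
```

move_arm --increments '[{"tx": 0.04,"ty": 0,"tz": 0.1,"rx": 0,"ry": 0,"rz": 0,"gripper": -1},{"tx": 0.04,"ty": 0,"tz": 0.1,"rx": 0,"ry": 0,"rz": 0,"gripper": -1},{"tx": 0,"ty": 0,"tz": 0,"rx": 0,"ry": 0,"rz": 0,"gripper": -1}]' --squeeze 40

```text
clock: 12.15
eef_pos: [541.9, 39.3, 83.1]
tcp_rot: [3.141, 0.35, 3.062]
contact_force: [-0.6, -0.2, 1.6]
opening: 0.002
```

move_arm --increments '[{"tx": 0.03,"ty": 0,"tz": 0.1,"rx": 0,"ry": 0,"rz": 0,"gripper": -1},{"tx": 0.03,"ty": 0,"tz": 0.1,"rx": 0,"ry": 0,"rz": 0,"gripper": -1},{"tx": 0,"ty": 0,"tz": 0,"rx": 0,"ry": 0,"rz": 0,"gripper": -1}]' --squeeze 40

```text
clock: 12.45
eef_pos: [542.2, 39.2, 82.0]
tcp_rot: [3.142, 0.351, 3.062]
contact_force: [-7.6, -0.6, 17.5]
opening: -0.001
```

```bash
python3 -c "
from plate import *
plate('g5'); inc([541.2,38.8,80],-.08,20)"
```

```text
top 877 z,slope [ 8.6044e+01 -5.4000e-02  5.0000e-02] corners z c1..c4 [82.8, 86.9, 85.2, 89.3] ((555.14599609375, 2.365802764892578), (121.82807922363281, 84.40314483642578), 86.77383422851562)
scene 754 z,slope [ 8.5174e+01 -6.5000e-02  6.8000e-02] corners z c1..c4 [81.1, 86.0, 84.3, 89.3] ((557.615234375, 0.49016571044921875), (126.87385559082031, 83.656982421875), 86.9585952758789)
t 12.55 p [542.2  39.2  82. ] F [-8.8 -0.9 17.2] open 0.004
rotvec deg [0.01 0.11 0.02]
after-turn tool shift cm [ 0.16 -0.05  0.16]
10mm world x -> [-0.93668721  0.07991469  0.34092626]
10mm world y -> [ 0.07509525  0.99680171 -0.02733244]
10mm world z -> [-0.34202014  0.         -0.93969262]
```

Force rose sharply to 17 N after a drop: the rim has been met. Lift off and go to corner 2.

move_arm --increments '[{"tx": -0.7,"ty": 0,"tz": -2.0,"rx": 0,"ry": 0,"rz": 0,"gripper": -1},{"tx": -0.7,"ty": 0,"tz": -2.0,"rx": 0,"ry": 0,"rz": 0,"gripper": -1},{"tx": 0,"ty": -2.5,"tz": 0,"rx": 0,"ry": 0,"rz": 0,"gripper": -1},{"tx": 0,"ty": -2.5,"tz": 0,"rx": 0,"ry": 0,"rz": 0,"gripper": -1},{"tx": 0,"ty": -2.5,"tz": 0,"rx": 0,"ry": 0,"rz": 0,"gripper": -1},{"tx": 0,"ty": 0,"tz": 0,"rx": 0,"ry": 0,"rz": 0,"gripper": -1}]' --squeeze 40

```text
clock: 13.15
eef_pos: [535.1, -37.3, 123.4]
tcp_rot: [3.141, 0.35, 3.06]
contact_force: [-0.5, 0.0, -0.0]
opening: -0.0
```

```bash
python3 -c "
from plate import *
plate('g6'); 
inc([535.8,-36,93],-.08,20)"
```

```text
top 868 z,slope [ 8.5629e+01 -6.7000e-02  8.0000e-02] corners z c1..c4 [81.2, 86.2, 85.0, 90.1] ((556.2046508789062, 1.62213134765625), (122.62760925292969, 80.86747741699219), 88.60282135009766)
scene 586 z,slope [ 8.5589e+01 -6.4000e-02  5.3000e-02] corners z c1..c4 [81.9, 86.8, 84.4, 89.3] ((557.2178955078125, 0.01375579833984375), (126.52212524414062, 83.7435531616211), 86.99625396728516)
t 13.25 p [535.4 -35.8 123.4] F [-0.1  1.3 -0.4] open -0.001
rotvec deg [-0.    0.05 -0.07]
after-turn tool shift cm [ 1.   -0.01  2.87]
10mm world x -> [-0.93668721  0.07991469  0.34092626]
10mm world y -> [ 0.07509525  0.99680171 -0.02733244]
10mm world z -> [-0.34202014  0.         -0.93969262]
```

Corner 1 stays low after release, so it is clipped. Now corner 2.

move_arm --increments '[{"tx": 0.5,"ty": 0,"tz": 1.4,"rx": 0,"ry": 0,"rz": 0,"gripper": -1},{"tx": 0.5,"ty": 0,"tz": 1.4,"rx": 0,"ry": 0,"rz": 0,"gripper": -1},{"tx": 0.07,"ty": 0,"tz": 0.2,"rx": 0,"ry": 0,"rz": 0,"gripper": -1},{"tx": 0.03,"ty": 0,"tz": 0.1,"rx": 0,"ry": 0,"rz": 0,"gripper": -1},{"tx": 0.03,"ty": 0,"tz": 0.1,"rx": 0,"ry": 0,"rz": 0,"gripper": -1},{"tx": 0,"ty": 0,"tz": 0,"rx": 0,"ry": 0,"rz": 0,"gripper": -1}]' --squeeze 40

```text
clock: 13.85
eef_pos: [536.6, -35.2, 90.3]
tcp_rot: [3.141, 0.351, 3.062]
contact_force: [0.2, -0.0, -0.2]
opening: -0.0
```

move_arm --increments '[{"tx": 0.04,"ty": 0,"tz": 0.1,"rx": 0,"ry": 0,"rz": 0,"gripper": -1},{"tx": 0.04,"ty": 0,"tz": 0.1,"rx": 0,"ry": 0,"rz": 0,"gripper": -1},{"tx": 0,"ty": 0,"tz": 0,"rx": 0,"ry": 0,"rz": 0,"gripper": -1}]' --squeeze 40

```text
clock: 14.15
eef_pos: [536.5, -35.4, 88.1]
tcp_rot: [3.141, 0.352, 3.062]
contact_force: [-0.4, 0.0, 4.9]
opening: 0.002
```

move_arm --increments '[{"tx": 0.04,"ty": 0,"tz": 0.1,"rx": 0,"ry": 0,"rz": 0,"gripper": -1},{"tx": 0.04,"ty": 0,"tz": 0.1,"rx": 0,"ry": 0,"rz": 0,"gripper": -1},{"tx": 0,"ty": 0,"tz": 0,"rx": 0,"ry": 0,"rz": 0,"gripper": -1}]' --squeeze 40

```text
clock: 14.45
eef_pos: [536.3, -35.5, 85.6]
tcp_rot: [3.141, 0.351, 3.062]
contact_force: [0.4, 0.1, 2.5]
opening: 0.0
```

move_arm --increments '[{"tx": 0.04,"ty": 0,"tz": 0.1,"rx": 0,"ry": 0,"rz": 0,"gripper": -1},{"tx": 0,"ty": 0,"tz": 0,"rx": 0,"ry": 0,"rz": 0,"gripper": -1}]' --squeeze 40

```text
clock: 14.65
eef_pos: [535.8, -35.4, 84.2]
tcp_rot: [3.141, 0.35, 3.062]
contact_force: [-0.5, 0.6, 0.4]
opening: -0.005
```

move_arm --increments '[{"tx": 0.04,"ty": 0,"tz": 0.1,"rx": 0,"ry": 0,"rz": 0,"gripper": -1},{"tx": 0,"ty": 0,"tz": 0,"rx": 0,"ry": 0,"rz": 0,"gripper": -1}]' --squeeze 40

```text
clock: 14.85
eef_pos: [535.7, -35.4, 83.0]
tcp_rot: [3.141, 0.35, 3.062]
contact_force: [-0.3, 0.2, -0.3]
opening: -0.004
```

move_arm --increments '[{"tx": 0.04,"ty": 0,"tz": 0.1,"rx": 0,"ry": 0,"rz": 0,"gripper": -1},{"tx": 0,"ty": 0,"tz": 0,"rx": 0,"ry": 0,"rz": 0,"gripper": -1}]' --squeeze 40

```text
clock: 15.05
eef_pos: [535.8, -35.4, 82.0]
tcp_rot: [3.141, 0.35, 3.062]
contact_force: [0.2, -0.4, 0.1]
opening: 0.003
```

move_arm --increments '[{"tx": 0.02,"ty": 0,"tz": 0.05,"rx": 0,"ry": 0,"rz": 0,"gripper": -1},{"tx": 0,"ty": 0,"tz": 0,"rx": 0,"ry": 0,"rz": 0,"gripper": -1}]' --squeeze 40

```text
clock: 15.25
eef_pos: [536.0, -35.4, 81.7]
tcp_rot: [3.141, 0.351, 3.062]
contact_force: [0.2, 0.0, 1.3]
opening: -0.0
```

move_arm --increments '[{"tx": 0.03,"ty": 0,"tz": 0.08,"rx": 0,"ry": 0,"rz": 0,"gripper": -1},{"tx": 0,"ty": 0,"tz": 0,"rx": 0,"ry": 0,"rz": 0,"gripper": -1}]' --squeeze 40

```text
clock: 15.45
eef_pos: [536.1, -35.4, 81.2]
tcp_rot: [3.141, 0.351, 3.062]
contact_force: [-2.6, 1.1, 7.2]
opening: 0.001
```

move_arm --increments '[{"tx": 0.02,"ty": 0,"tz": 0.04,"rx": 0,"ry": 0,"rz": 0,"gripper": -1},{"tx": 0,"ty": 0,"tz": 0,"rx": 0,"ry": 0,"rz": 0,"gripper": -1}]' --squeeze 40

```text
clock: 15.65
eef_pos: [536.2, -35.4, 81.0]
tcp_rot: [3.141, 0.352, 3.062]
contact_force: [-4.6, -0.0, 12.7]
opening: -0.0
```

Snapped (drop to 0, then hard at 12.7 N). Lift off and back out; then plan the re-lean for the far corners (it passes a wrist singularity, so I simulate it first).

move_arm --increments '[{"tx": -0.5,"ty": 0,"tz": -1.5,"rx": 0,"ry": 0,"rz": 0,"gripper": -1},{"tx": -0.7,"ty": 0,"tz": -3,"rx": 0,"ry": 0,"rz": 0,"gripper": -1},{"tx": 0,"ty": -0.5,"tz": -4,"rx": 0,"ry": 0,"rz": 0,"gripper": -1},{"tx": 0.5,"ty": -0.5,"tz": -4,"rx": 0,"ry": 0,"rz": 0,"gripper": -1},{"tx": 0.5,"ty": -0.5,"tz": -2,"rx": 0,"ry": 0,"rz": 0,"gripper": -1},{"tx": 0,"ty": 0,"tz": 0,"rx": 0,"ry": 0,"rz": 0,"gripper": -1}]' --squeeze 40

```text
clock: 16.25
eef_pos: [487.2, -47.0, 219.9]
tcp_rot: [3.141, 0.355, 3.062]
contact_force: [0.0, -0.1, 0.8]
opening: -0.001
```

```bash
python3 - <<'E'
from plate import *
plate("g7")
from kin import *
k,res=fit(D); print(k.round(1),res.round(1))
np.save("k.npy",k)
s=r.sense(); q=np.array(s["qpos"]); p=np.array(s["eef_pos"]); R=Ro.from_euler("xyz",s["tcp_rot"]).as_matrix()
print(p,q.round(2))
def w(x,y,z): c,s=np.cos(-.08),np.sin(-.08); return np.array([555.8+c*x-s*y,.4+c*y+s*x,z])
for le in (35,40,45):
  for nm,P in (("here",p),("c3",w(29,37,90)),("c4",w(29,-37,90))):
    print(le,nm,ik(P,Rt(-.08,le),k,[0,.2,2.3,3.1,.2,1.5])[0].round(2))
# simulate: side tilt then lean then untilt
def sim(rows,q,p,R,pr=True):
    for rv in rows:
        R=R@Ro.from_rotvec(np.radians(rv)).as_matrix(); q2,e=ik(p,R,k,q)
        print(rv,q2.round(2),"max dq/limit",np.round(abs(q2-q)/.1/np.array([2.22,2.22,2.79,3.14,3.14,3.14]),2).max(),round(e,3)); q=q2
    return q,R
for sg in (1,):
    q1,R1=sim([[sg*4,0,0]]*5+[[0,-4,0]]*6+[[-sg*4,0,0]]*5,q,p,R)
E
```

```text
top 1226 z,slope [ 8.2365e+01 -1.0000e-03  1.0400e-01] corners z c1..c4 [79.8, 79.9, 84.8, 84.9] ((553.7608642578125, 0.5947341918945312), (121.84304809570312, 82.89900207519531), 86.21949005126953)
scene 848 z,slope [ 8.1447e+01 -1.4000e-02  1.0900e-01] corners z c1..c4 [78.3, 79.4, 83.5, 84.6] ((555.8650512695312, -0.9560623168945312), (127.61349487304688, 85.82757568359375), 86.47510528564453)
[-172.8  297.8  730.6  595.5  511.8] [ 1.2 -0.4 -0.  -0.  -0.   0. ]
[487.07378779 -46.65942442 217.33401207] [-0.1  -0.01  2.17  0.02  0.63 -1.61]
35 here [-0.12 -0.12  2.39  3.23 -0.25  1.45]
35 c3 [0.2  0.21 2.36 4.54 0.16 0.4 ]
35 c4 [-0.05  0.2   2.38  3.44  0.05  1.29]
40 here [-0.13 -0.13  2.47  3.42 -0.11  1.26]
40 c3 [0.23 0.23 2.43 3.95 0.28 1.02]
40 c4 [-0.05  0.21  2.45  3.23  0.22  1.51]
45 here [-0.14 -0.13  2.54  2.46  0.07  2.21]
45 c3 [0.27 0.26 2.5  3.75 0.44 1.26]
45 c4 [-0.04  0.25  2.52  3.2   0.41  1.54]
[4, 0, 0] [ 0.01 -0.01  2.17 -0.17  0.64 -1.35] max dq/limit 0.81 0.0
[4, 0, 0] [ 0.12  0.    2.17 -0.33  0.68 -1.12] max dq/limit 0.74 0.0
[4, 0, 0] [ 0.22  0.02  2.16
[... 260 characters left out ...]
0] [ 0.49  0.04  2.24 -0.82  0.81 -0.4 ] max dq/limit 0.41 0.0
[0, -4, 0] [ 0.54  0.02  2.3  -0.93  0.79 -0.26] max dq/limit 0.45 0.0
[0, -4, 0] [ 0.6   0.01  2.35 -1.04  0.79 -0.1 ] max dq/limit 0.49 0.0
[0, -4, 0] [ 0.67  0.01  2.41 -1.16  0.81  0.06] max dq/limit 0.52 0.0
[0, -4, 0] [ 0.74  0.02  2.46 -1.27  0.84  0.22] max dq/limit 0.52 0.0
[-4, 0, 0] [ 0.62 -0.03  2.48 -1.33  0.71  0.17] max dq/limit 0.51 0.0
[-4, 0, 0] [ 0.47 -0.08  2.5  -1.39  0.54  0.1 ] max dq/limit 0.71 0.0
[-4, 0, 0] [ 0.26 -0.12  2.51 -1.47  0.34  0.01] max dq/limit 0.93 0.0
[-4, 0, 0] [ 0.02 -0.13  2.52 -1.47  0.11 -0.17] max dq/limit 1.1 0.0
[-4, 0, 0] [-0.23 -0.13  2.51 -1.82 -0.14 -0.  ] max dq/limit 1.12 0.0
```

```bash
cat > sim.py <<'E'
from kin import *
E_=lambda a:Ro.from_euler("xyz",a).as_matrix()
D=[D[0],([.84,.524,2.082,-1.293,.486,.509],[516,347.4,47.8],E_([-3.137,.599,3.069])),([.778,.419,2.007,-.675,.526,-.157],[504.8,348.7,89.4],E_([-3.14,.427,3.065])),
 ([-.1,-.01,2.17,.02,.63,-1.61],[487.1,-46.7,217.3],E_([3.141,.355,3.062]))]
k,res=fit(D); print("k",k.round(1),abs(res).max().round(1))
LIM=np.array([2.22,2.22,2.79,3.14,3.14,3.14])
def sim(rows,q,p,R):
    for rv in rows:
        R=R@Ro.from_rotvec(np.radians(rv)).as_matrix(); q2,e=ik(p,R,k,q)
        print(rv,q2.round(2),np.round(abs(q2-q)/.1/LIM,2).max(),round(e,3)); q=q2
    return q,R
def w(x,y,z): c,s=np.cos(-.08),np.sin(-.08); return np.array([555.8+c*x-s*y,.4+c*y+s*x,z])
E
python3 - <<'E'
from sim import *
s=r.sense(); q=np.array(s["qpos"]); p=np.array(s["eef_pos"]); R=E_(s["tcp_rot"])
for le in (35,40,45):
  for nm,P in (("here",p),("c3",w(29,37,90)),("c4",w(29,-37,90))):
    print(le,nm,ik(P,Rt(-.08,le),k,[0,.2,2.3,3.1,.2,1.5])[0].round(2))
sim([[-4,0,0]]*4+[[0,-5,0]]*5+[[4,0,0]]*4,q,p,R)
print(); sim([[-4,0,0]]*3+[[0,-5,0]]*5+[[4,0,0]]*3,q,p+[60,0,-60],R)
E
```

```text
k [ -9.4 263.3 527.8 477.2 326.9] 14.7
35 here [-0.11 -0.11  2.37  3.2  -0.27  1.5 ]
35 c3 [0.12 0.32 2.28 4.29 0.13 0.59]
35 c4 [-0.06  0.31  2.29  3.3   0.07  1.42]
40 here [-0.11 -0.13  2.43  3.27 -0.14  1.43]
40 c3 [0.14 0.33 2.33 3.74 0.25 1.15]
40 c4 [-0.06  0.32  2.35  3.2   0.22  1.53]
45 here [-0.11 -0.13  2.49  4.78 -0.02 -0.09]
45 c3 [0.15 0.35 2.38 3.57 0.4  1.34]
45 c4 [-0.06  0.34  2.4   3.18  0.39  1.55]
[-4, 0, 0] [-0.16 -0.01  2.18  0.16  0.64 -1.78] 0.55 0.0
[-4, 0, 0] [-0.22 -0.01  2.18  0.31  0.66 -1.95] 0.54 0.0
[-4, 0, 0] [-0.28  0.01  2.17  0.43  0.7  -2.1 ] 0.48 0.0
[-4, 0, 0] [-0.33  0.03  2.17  0.54  0.75 -2.23] 0.42 0.0
[0, -5, 0] [-0.35 -0.    2.23  0.65  0.67 -2.34] 0.35 0.0
[0, -5, 0] [-0.36 -0.03  2.29  0.79  0.59 -2.49] 0.46 0.0
[0, -5, 0] [-0.38 -0.05  2.35  0.98  0.53 -2.68] 0.61 0.0
[0, -5, 0] [-0.4  -0.07  2.41  1.23  0.49 -2.93] 0.78 0.0
[0, -5, 0] [-0.41 -0.07  2.47  1.52  0.48 -3.22] 0.92 0.0
[4, 0, 0] [-0.33 -0.1   2.48  1.53  0.36 -3.17] 0.38 0.0
[4, 0, 0] [-0.25 -0.12  2.48  1.53  0.23 -3.1 ] 0.4 0.0
[4, 0, 0] [-0.17 -0.13  2.48  1.44  0.11 -2.96] 0.46 0.0
[4, 0, 0] [-0.08 -0.13  2.48  2.31 -0.03 -3.77] 2.77 0.0

[-4, 0, 0] [-0.14  0.18  2.13  0.19  0.5  -1.79] 0.85 0.0
[-4, 0, 0] [-0.19  0.18  2.12  0.36  0.53 -1.99] 0.62 0.0
[-4, 0, 0] [-0.24  0.2   2.12  0.5   0.57 -2.16] 0.54 0.0
[0, -5, 0] [-0.25  0.17  2.18  0.65  0.47 -2.31] 0.47 0.0
[0, -5, 0] [-0.26  0.15  2.25  0.88  0.38 -2.54] 0.73 0.0
[0, -5, 0] [-0.27  0.14  2.31  1.23  0.33 -2.89] 1.12 0.0
[0, -5, 0] [-0.27  0.14  2.37  1.68  0.32 -3.34] 1.43 0.0
[0, -5, 0] [-0.28  0.15  2.42  2.08  0.38 -3.74] 1.3 0.0
[4, 0, 0] [-0.21  0.14  2.43  2.31  0.29 -3.91] 0.73 0.0
[4, 0, 0] [-0.14  0.12  2.43  2.7   0.22 -4.23] 1.22 0.0
[4, 0, 0] [-0.07  0.12  2.43  3.28  0.19 -4.75] 1.85 0.0
```

```bash
cat > sim.py <<'E'
from kin import *
E_=lambda a:Ro.from_euler("xyz",a).as_matrix()
s=r.sense(); q0=np.array(s["qpos"]); p0=np.array(s["eef_pos"]); R0=E_(s["tcp_rot"])
D=[D[0],([.84,.524,2.082,-1.293,.486,.509],[516,347.4,47.8],E_([-3.137,.599,3.069])),([.778,.419,2.007,-.675,.526,-.157],[504.8,348.7,89.4],E_([-3.14,.427,3.065])),(q0,p0,R0)]
LIM=np.array([2.22,2.22,2.79,3.14,3.14,3.14])
def w(x,y,z): c,s=np.cos(-.08),np.sin(-.08); return np.array([555.8+c*x-s*y,.4+c*y+s*x,z])
E
python3 - <<'E'
from sim import *
for q,p,R in D: print("rot err",np.degrees(Ro.from_matrix(fk(q,[0]*5)[1].T@R).as_rotvec()).round(2))
# 6-parameter fit: add elbow offset e
def fk2(q,k):
    X,R=fk(q,k[:5]); b=q[1]+q[2]; A=Ro.from_euler("z",q[0]).as_matrix()
    return X+A@np.array([k[5]*np.cos(b),0,-k[5]*np.sin(b)]),R
f=lambda k:np.concatenate([fk2(q,k)[0]-p for q,p,_ in D]+[np.array(k-[67,430,354,475,339,0])*.005])
o=least_squares(f,[67,430,354,475,339,0],x_scale=100); print(o.x.round(1),o.fun.round(1)); np.save("k.npy",o.x)
k=o.x
def solve(p,q4,q5,q6,g):
    h=lambda x:fk2([x[0],x[1],x[2],q4,q5,q6],k)[0]-p
    x=least_squares(h,g).x; return np.r_[x,q4,q5,q6]
for P in ([490,-110,110],[520,-110,90],[490,-60,140]):
    for q5 in (.2,.3):
        for q4 in (0,1.57,3.14):
            q=solve(np.array(P),q4,q5,-1.6,[-.1,.1,2.2]); z=fk2(q,k)[1][:,2]
            print(P,q5,q4,q.round(2),"lean",np.degrees(np.arccos(-z[2])).round(1),"z",z.round(2))
E
```

```text
rot err [ 0.03  0.   -0.01]
rot err [-0.02  0.01 -0.05]
rot err [ 0.03  0.05 -0.03]
rot err [ 0. -0. -0.]
[  2.1 289.6 565.2 491.7 338.8  56.2] [ 1.2 -0.4  0.1 -0.1  0.1 -0.1  0.2 -0.3  0.3 -0.2 -1.5 -0.3 -0.3 -0.7
  1.1  0.1 -0.   0.3]
[490, -110, 110] 0.2 0 [-0.22  0.19  2.31  0.    0.2  -1.6 ] lean 25.2 z [ 0.42 -0.09 -0.9 ]
[490, -110, 110] 0.2 1.57 [-0.36  0.21  2.39  1.57  0.2  -1.6 ] lean 33.1 z [ 0.55  0.01 -0.84]
[490, -110, 110] 0.2 3.14 [-0.22  0.22  2.46  3.14  0.2  -1.6 ] lean 38.1 z [ 0.6  -0.13 -0.79]
[490, -110, 110] 0.3 0 [-0.22  0.2   2.27  0.    0.3  -1.6 ] lean 21.6 z [ 0.36 -0.08 -0.93]
[490, -110, 110] 0.3 1.57 [-0.42  0.22  2.39  1.57  0.3  -1.6 ] lean 34.6 z [ 0.56  0.07 -0.82]
[490, -110, 110] 0.3 3.14 [-0.22  0.24  2.49  3.14  0.3  -1.6 ] lean 40.9 z [ 0.64 -0.14 -0.76]
[520, -110, 90] 0.2 0 [-0.21  0.28  2.25  0.    0.2  -1.6 ] lean 23.9 z [ 0.4  -0.08 -0.91]
[520, -110, 90] 0.2 1.57 [-0.34  0.29  2.33  1.57  0.2  -1.6 ] lean 32.0 z [ 0.53  0.03 -0.85]
[520, -110, 90] 0.2 3.14 [-0.21  0.3   2.4   3.14  0.2  -1.6 ] lean 36.8 z [ 0.59 -0.12 -0.8 ]
[520, -110, 90] 0.3 0 [-0.21  0.28  2.21  0.    0.3  -1.6 ] lean 20.3 z [ 0.34 -0.07 -0.94]
[520, -110, 90] 0.3 1.57 [-0.4   0.31  2.32  1.57  0.3  -1.6 ] lean 33.6 z [ 0.55  0.09 -0.83]
[520, -110, 90] 0.3 3.14 [-0.21  0.32  2.43  3.14  0.3  -1.6 ] lean 39.7 z [ 0.62 -0.13 -0.77]
[490, -60, 140] 0.2 0 [-0.12  0.1   2.34  0.    0.2  -1.6 ] lean 28.4 z [ 0.47 -0.06 -0.88]
[490, -60, 140] 0.2 1.57 [-0.26  0.12  2.42  1.57  0.2  -1.6 ] lean 36.1 z [ 0.59  0.05 -0.81]
[490, -60, 140] 0.2 3.14 [-0.12  0.13  2.49  3.14  0.2  -1.6 ] lean 41.2 z [ 0.65 -0.08 -0.75]
[490, -60, 140] 0.3 0 [-0.12  0.11  2.3   0.    0.3  -1.6 ] lean 24.7 z [ 0.42 -0.05 -0.91]
[490, -60, 140] 0.3 1.57 [-0.33  0.13  2.42  1.57  0.3  -1.6 ] lean 37.3 z [ 0.6   0.11 -0.8 ]
[490, -60, 140] 0.3 3.14 [-0.12  0.15  2.52  3.14  0.3  -1.6 ] lean 43.9 z [ 0.69 -0.08 -0.72]
```

```bash
cat > kin2.py <<'E'
from kin import *
k=np.load("k.npy")
def fk2(q,k=k):
    X,R=fk(q,k[:5]); b=q[1]+q[2]; A=Ro.from_euler("z",q[0]).as_matrix()
    return X+A@np.array([k[5]*np.cos(b),0,-k[5]*np.sin(b)]),R
def solve(p,q4,q5,q6,g):
    x=least_squares(lambda x:fk2([*x,q4,q5,q6])[0]-p,g).x; return np.r_[x,q4,q5,q6]
def ik2(p,T,g):
    o=least_squares(lambda q:np.concatenate([(fk2(q)[0]-p)/100,Ro.from_matrix(fk2(q)[1].T@T).as_rotvec()]),g); return o.x,abs(o.fun).max()
LIM=np.array([2.22,2.22,2.79,3.14,3.14,3.14])
rv=lambda A,B:np.degrees(Ro.from_matrix(A.T@B).as_rotvec())
def w(x,y,z): c,s=np.cos(-.08),np.sin(-.08); return np.array([555.8+c*x-s*y,.4+c*y+s*x,z])
E
python3 - <<'E'
from kin2 import *
s=r.sense(); p=np.array(s["eef_pos"]);R=Ro.from_euler("xyz",s["tcp_rot"]).as_matrix(); q=np.array(s["qpos"])
P=np.array([490,-100,120.]); print("shift cm",(R.T@(P-p)/10).round(2))
a=solve(P,q[3],.25,-1.6,q[:3]); print(a.round(2)); Ra=fk2(a)[1]; print("to start",rv(R,Ra).round(1))
ql=a
for t in np.linspace(0,1,22)[1:]:
    b=solve(P,q[3]+(np.pi-q[3])*t,.25,-1.6,ql[:3]); Rb=fk2(b)[1]
    print(rv(Ra,Rb).round(2),b.round(2),(abs(b-ql)/.1/LIM).max().round(2)); Ra,ql=Rb,b
T=Rt(-.08,40)@np.diag([-1,-1,1]); print("fin",rv(Ra,T).round(1))
for nm,X in (("P",P),("c3",w(29,36,95)),("c4",w(29,-36,95)),("c3h",w(29,36,130))):
    for le in (36,40): print(nm,le,ik2(X,Rt(-.08,le)@np.diag([-1,-1,1]),ql)[0].round(2))
E
```

```text
shift cm [ 2.68 -5.3   9.38]
[-0.2   0.17  2.3   0.02  0.25 -1.6 ]
to start [ 2.5 -4.3  5.7]
[-1.52 -0.03  9.56] [-0.23  0.17  2.3   0.16  0.25 -1.6 ] 0.47
[-1.51 -0.    9.54] [-0.25  0.17  2.3   0.31  0.25 -1.6 ] 0.47
[-1.49  0.02  9.5 ] [-0.28  0.17  2.31  0.46  0.25 -1.6 ] 0.47
[-1.46  0.03  9.44] [-0.3   0.17  2.32  0.61  0.25 -1.6 ] 0.47
[-1.42  0.04  9.36] [-0.32  0.17  2.33  0.76  0.25 -1.6 ] 0.47
[-1.38  0.05  9.25] [-0.33  0.17  2.34  0.91  0.25 -1.6 ] 0.47
[-1.34  0.04  9.13] [-0.35  0.18  2.35  1.06  0.25 -1.6 ] 0.47
[-1.3   0.03  8.99] [-0.36  0.18  2.36  1.21  0.25 -1.6 ] 0.47
[-1.26  0.01  8.84] [-0.37  0.18  2.38  1.35  0.25 -1.6 ] 0.47
[-1.22 -0.01  8.67] [-0.37  0.18  2.39  1.5   0.25 -1.6 ] 0.47
[-1.2  -0.04  8.49] [-0.37  0.19  2.41  1.65  0.25 -1.6 ] 0.47
[-1.17 -0.06  8.3 ] [-0.37  0.19  2.42  1.8   0.25 -1.6 ] 0.47
[-1.16 -0.08  8.12] [-0.36  0.19  2.43  1.95  0.25 -1.6 ] 0.47
[-1.15 -0.1   7.94] [-0.35  0.19  2.44  2.1   0.25 -1.6 ] 0.47
[-1.15 -0.11  7.77] [-0.33  0.19  2.45  2.25  0.25 -1.6 ] 0.47
[-1.15 -0.12  7.61] [-0.32  0.2   2.46  2.4   0.25 -1.6 ] 0.47
[-1.16 -0.11  7.48] [-0.3   0.2   2.47  2.55  0.25 -1.6 ] 0.47
[-1.17 -0.1   7.36] [-0.27  0.2   2.48  2.69  0.25 -1.6 ] 0.47
[-1.17 -0.09  7.27] [-0.25  0.2   2.48  2.84  0.25 -1.6 ] 0.47
[-1.18 -0.07  7.21] [-0.23  0.2   2.49  2.99  0.25 -1.6 ] 0.47
[-1.18 -0.05  7.18] [-0.2   0.2   2.49  3.14  0.25 -1.6 ] 0.47
fin [ 4.5 -0.4 -3.6]
P 36 [-0.28  0.18  2.43  2.19  0.14 -0.79]
P 40 [-0.29  0.2   2.48  2.58  0.26 -1.19]
c3 36 [ 0.13  0.34  2.27  4.09  0.15 -2.34]
c3 40 [ 0.14  0.36  2.31  3.72  0.26 -1.97]
c4 36 [-0.06  0.33  2.29  3.27  0.11 -1.68]
c4 40 [-0.06  0.35  2.33  3.21  0.24 -1.62]
c3h 36 [ 0.13  0.26  2.25  1.64 -0.12  0.1 ]
c3h 40 [ 0.14  0.27  2.3   4.03  0.18 -2.28]
```

move_arm --increments '[{"tx": 0.7,"ty": -1.6,"tz": 3,"rx": 0,"ry": 0,"rz": 0,"gripper": -1},{"tx": 1.0,"ty": -1.9,"tz": 3.2,"rx": 0,"ry": 0,"rz": 0,"gripper": -1},{"tx": 1.0,"ty": -1.8,"tz": 3.2,"rx": 0,"ry": 0,"rz": 0,"gripper": -1},{"tx": 0,"ty": 0,"tz": 0,"rx": 1.2,"ry": -2.1,"rz": 2.8,"gripper": -1},{"tx": 0,"ty": 0,"tz": 0,"rx": 1.3,"ry": -2.2,"rz": 2.9,"gripper": -1},{"tx": 0,"ty": 0,"tz": 0,"rx": -1.3,"ry": 0,"rz": 8.2,"gripper": -1},{"tx": 0,"ty": 0,"tz": 0,"rx": -1.3,"ry": 0,"rz": 8.2,"gripper": -1},{"tx": 0,"ty": 0,"tz": 0,"rx": -1.3,"ry": 0,"rz": 8.2,"gripper": -1},{"tx": 0,"ty": 0,"tz": 0,"rx": -1.3,"ry": 0,"rz": 8.2,"gripper": -1},{"tx": 0,"ty": 0,"tz": 0,"rx": -1.3,"ry": 0,"rz": 8.2,"gripper": -1},{"tx": 0,"ty": 0,"tz": 0,"rx": -1.3,"ry": 0,"rz": 8.2,"gripper": -1},{"tx": 0,"ty": 0,"tz": 0,"rx": 0,"ry": 0,"rz": 0,"gripper": -1}]' --squeeze 40

```text
clock: 17.55
eef_pos: [488.6, -100.0, 117.7]
tcp_rot: [2.699, 0.221, 2.067]
contact_force: [0.3, -0.1, -0.6]
opening: 0.001
```

```bash
cat > cone.py <<'E'
from kin2 import *
s=r.sense(); p=np.array(s["eef_pos"]);R=Ro.from_euler("xyz",s["tcp_rot"]).as_matrix(); q=np.array(s["qpos"]); print(p.round(1),q.round(2),s["clock"])
b=solve(p,np.pi,.25,-1.6,q[:3]); print(b.round(2)); n=max(1,int((np.pi-q[3])/.14)); Ra=R;ql=q;tot=0
for t in np.linspace(0,1,n+1)[1:]:
    v=solve(p,*(q[3:]+(b[3:]-q[3:])*t),ql[:3]); Rb=fk2(v)[1]; print(rv(Ra,Rb).round(1),v.round(2)); Ra,ql=Rb,v
E
python3 cone.py
```

```text
[ 488.6 -100.   117.7] [-0.33  0.18  2.33  0.81  0.25 -1.63] 17.55
[-0.2   0.2   2.49  3.14  0.25 -1.6 ]
[-1.4  0.1  8.9] [-0.34  0.18  2.34  0.96  0.25 -1.63]
[-1.3  0.   9. ] [-0.35  0.18  2.36  1.11  0.25 -1.63]
[-1.3 -0.   8.9] [-0.36  0.18  2.37  1.25  0.25 -1.63]
[-1.2 -0.   8.7] [-0.37  0.19  2.38  1.4   0.25 -1.62]
[-1.2 -0.   8.5] [-0.37  0.19  2.4   1.54  0.25 -1.62]
[-1.2 -0.1  8.4] [-0.37  0.19  2.41  1.69  0.25 -1.62]
[-1.1 -0.1  8.2] [-0.37  0.19  2.42  1.83  0.25 -1.62]
[-1.1 -0.1  8. ] [-0.36  0.19  2.44  1.98  0.25 -1.62]
[-1.1 -0.1  7.8] [-0.35  0.2   2.45  2.12  0.25 -1.61]
[-1.1 -0.1  7.7] [-0.33  0.2   2.46  2.27  0.25 -1.61]
[-1.1 -0.1  7.5] [-0.31  0.2   2.47  2.41  0.25 -1.61]
[-1.1 -0.1  7.4] [-0.29  0.2   2.47  2.56  0.25 -1.61]
[-1.1 -0.1  7.3] [-0.27  0.2   2.48  2.71  0.25 -1.61]
[-1.1 -0.1  7.2] [-0.25  0.2   2.48  2.85  0.25 -1.6 ]
[-1.2 -0.1  7.1] [-0.23  0.2   2.49  3.    0.25 -1.6 ]
[-1.2 -0.   7.1] [-0.2   0.2   2.49  3.14  0.25 -1.6 ]
```

Exactly as modelled; continuing.

move_arm --increments '[{"tx": 0,"ty": 0,"tz": 0,"rx": -1.3,"ry": 0,"rz": 8.4,"gripper": -1},{"tx": 0,"ty": 0,"tz": 0,"rx": -1.3,"ry": 0,"rz": 8.4,"gripper": -1},{"tx": 0,"ty": 0,"tz": 0,"rx": -1.2,"ry": 0,"rz": 8.4,"gripper": -1},{"tx": 0,"ty": 0,"tz": 0,"rx": -1.2,"ry": 0,"rz": 8.4,"gripper": -1},{"tx": 0,"ty": 0,"tz": 0,"rx": -1.2,"ry": 0,"rz": 8.4,"gripper": -1},{"tx": 0,"ty": 0,"tz": 0,"rx": -1.2,"ry": -0.1,"rz": 8.4,"gripper": -1},{"tx": 0,"ty": 0,"tz": 0,"rx": -1.1,"ry": -0.1,"rz": 8.2,"gripper": -1},{"tx": 0,"ty": 0,"tz": 0,"rx": -1.1,"ry": -0.1,"rz": 8,"gripper": -1},{"tx": 0,"ty": 0,"tz": 0,"rx": -1.1,"ry": -0.1,"rz": 7.8,"gripper": -1},{"tx": 0,"ty": 0,"tz": 0,"rx": -1.1,"ry": -0.1,"rz": 7.7,"gripper": -1},{"tx": 0,"ty": 0,"tz": 0,"rx": -1.1,"ry": -0.1,"rz": 7.5,"gripper": -1},{"tx": 0,"ty": 0,"tz": 0,"rx": -1.1,"ry": -0.1,"rz": 7.4,"gripper": -1}]' --squeeze 40

```text
clock: 18.75
eef_pos: [489.0, -99.3, 118.3]
tcp_rot: [2.788, -0.605, 0.508]
contact_force: [0.6, -0.8, -0.8]
opening: -0.001
```

```bash
python3 - <<'E'
from kin2 import *
s=r.sense(); p=np.array(s["eef_pos"]);R=Ro.from_euler("xyz",s["tcp_rot"]).as_matrix(); q=np.array(s["qpos"]); print(p.round(1),q.round(2),s["clock"])
F=np.diag([-1,-1,1])
for le in (38,40,42):
    T=Rt(-.08,le)@F; print(le,"turn",rv(R,T).round(1))
    for nm,X in (("here",p),("pre4",w(-30,-36,130)),("over4",w(26,-36,118)),("c4",w(29,-36,95)),("over3",w(26,36,118)),("c3",w(29,36,95))):
        x,e=ik2(X,T,q); print("  ",nm,X.round(1),"shift cm",(T.T@(X-p)/10).round(2),x.round(2),round(e,4))
E
```

```text
[489.  -99.3 118.3] [-0.31  0.2   2.47  2.5   0.26 -1.6 ] 18.75
38 turn [-0.1 -1.6 27.2]
   here [489.  -99.3 118.3] shift cm [0. 0. 0.] [-0.29  0.19  2.46  2.46  0.2  -1.06] 0.0
   pre4 [523.  -33.1 130. ] shift cm [ 2.97 -6.87  0.84] [-0.05  0.18  2.41  3.29  0.11 -1.7 ] 0.0
   over4 [578.8 -37.6 118. ] shift cm [ 6.65 -6.87  5.23] [-0.06  0.28  2.3   3.28  0.11 -1.69] 0.0
   c4 [581.8 -37.8  95. ] shift cm [ 5.47 -6.87  7.23] [-0.06  0.34  2.31  3.23  0.17 -1.64] 0.0
   over3 [584.6  34.2 118. ] shift cm [  6.65 -14.07   5.23] [ 0.13  0.29  2.29  4.12  0.16 -2.37] 0.0
   c3 [587.6  34.   95. ] shift cm [  5.47 -14.07   7.23] [ 0.13  0.35  2.29  3.86  0.2  -2.11] 0.0
40 turn [-0.6  0.4 27.2]
   here [489.  -99.3 118.3] shift cm [0. 0. 0.] [-0.29  0.2   2.48  2.59  0.26 -1.2 ] 0.0
   pre4 [523.  -33.1 130. ] shift cm [ 2.94 -6.87  0.94] [-0.05  0.19  2.43  3.25  0.18 -1.65] 0.0
   over4 [578.8 -37.6 118. ] shift cm [ 6.46 -6.87  5.46] [-0.06  0.29  2.33  3.23  0.17 -1.64] 0.0
   c4 [581.8 -37.8  95. ] shift cm [ 5.21 -6.87  7.42] [-0.06  0.35  2.33  3.21  0.24 -1.62] 0.0
   over3 [584.6  34.2 118. ] shift cm [  6.46 -14.07   5.46] [ 0.14  0.3   2.31  3.89  0.21 -2.14] 0.0
   c3 [587.6  34.   95. ] shift cm [  5.21 -14.07   7.42] [ 0.14  0.36  2.31  3.72  0.26 -1.97] 0.0
42 turn [-1.1  2.3 27.1]
   here [489.  -99.3 118.3] shift cm [0. 0. 0.] [-0.3   0.22  2.5   2.68  0.33 -1.29] 0.0
   pre4 [523.  -33.1 130. ] shift cm [ 2.91 -6.87  1.05] [-0.05  0.21  2.45  3.22  0.25 -1.63] 0.0
   over4 [578.8 -37.6 118. ] shift cm [ 6.27 -6.87  5.68] [-0.06  0.3   2.35  3.21  0.24 -1.62] 0.0
   c4 [581.8 -37.8  95. ] shift cm [ 4.95 -6.87  7.59] [-0.06  0.36  2.35  3.2   0.31 -1.6 ] 0.0
   over3 [584.6  34.2 118. ] shift cm [  6.27 -14.07   5.68] [ 0.14  0.31  2.33  3.75  0.26 -2.  ] 0.0
   c3 [587.6  34.   95. ] shift cm [  4.95 -14.07   7.59] [ 0.14  0.37  2.33  3.63  0.32 -1.87] 0.0
```

move_arm --increments '[{"tx": 0,"ty": 0,"tz": 0,"rx": -0.2,"ry": 0.1,"rz": 6.8,"gripper": -1},{"tx": 0,"ty": 0,"tz": 0,"rx": -0.2,"ry": 0.1,"rz": 6.8,"gripper": -1},{"tx": 0,"ty": 0,"tz": 0,"rx": -0.2,"ry": 0.1,"rz": 6.8,"gripper": -1},{"tx": 0,"ty": 0,"tz": 0,"rx": 0,"ry": 0.1,"rz": 6.8,"gripper": -1},{"tx": 0.9,"ty": -1.7,"tz": 0.2,"rx": 0,"ry": 0,"rz": 0,"gripper": -1},{"tx": 0.7,"ty": -1.8,"tz": 0.3,"rx": 0,"ry": 0,"rz": 0,"gripper": -1},{"tx": 0.7,"ty": -1.7,"tz": 0.3,"rx": 0,"ry": 0,"rz": 0,"gripper": -1},{"tx": 0.6,"ty": -1.7,"tz": 0.2,"rx": 0,"ry": 0,"rz": 0,"gripper": -1},{"tx": 0,"ty": 0,"tz": 0,"rx": 0,"ry": 0,"rz": 0,"gripper": -1}]' --squeeze 40

```text
clock: 19.65
eef_pos: [524.4, -31.3, 130.2]
tcp_rot: [3.14, -0.701, -0.074]
contact_force: [-0.6, 0.1, 1.2]
opening: -0.001
```

```bash
cat > to.py <<'E'
from kin2 import *
def to(*pts,le=40):
    s=r.sense(); p=np.array(s["eef_pos"]);R=Ro.from_euler("xyz",s["tcp_rot"]).as_matrix(); q=np.array(s["qpos"]); print(p.round(1),q.round(2),s["clock"],np.round(s["contact_force"],1))
    T=Rt(-.08,le)@np.diag([-1,-1,1]); print("turn",rv(R,T).round(1))
    for x in pts: print(x,"shift",(R.T@(w(*x)-p)/10).round(2))
    c,s_=np.cos(-.08),np.sin(-.08); d=p[:2]-[555.8,.4]; print("box xy",(c*d[0]+s_*d[1]).round(1),(-s_*d[0]+c*d[1]).round(1))
E
python3 -c "
from to import *
to((27,-35,108),(29,-35,98))"
```

```text
[524.4 -31.3 130.2] [-0.05  0.2   2.43  3.23  0.19 -1.64] 19.65 [-0.6  0.1  1.2]
turn [-0.1 -0.2  0.3]
(27, -35, 108) shift [2.83 0.12 5.29]
(29, -35, 98) shift [2.34 0.12 6.18]
box xy -28.8 -34.1
```

move_arm --increments '[{"tx": 0.6,"ty": 0.1,"tz": 1.2,"rx": 0,"ry": 0,"rz": 0,"gripper": -1},{"tx": 0.8,"ty": 0,"tz": 1.4,"rx": 0,"ry": 0,"rz": 0,"gripper": -1},{"tx": 0.8,"ty": 0,"tz": 1.4,"rx": 0,"ry": 0,"rz": 0,"gripper": -1},{"tx": 0.6,"ty": 0,"tz": 1.3,"rx": 0,"ry": 0,"rz": 0,"gripper": -1},{"tx": -0.4,"ty": 0,"tz": 0.8,"rx": 0,"ry": 0,"rz": 0,"gripper": -1},{"tx": 0,"ty": 0,"tz": 0,"rx": 0,"ry": 0,"rz": 0,"gripper": -1}]' --squeeze 40

```text
clock: 20.25
eef_pos: [580.3, -39.4, 97.6]
tcp_rot: [3.14, -0.699, -0.079]
contact_force: [-0.5, -0.3, -0.7]
opening: -0.005
```

```bash
python3 -c "
from to import *
to((28,-35,92)); from look import *; look('g8')"
```

```text
[580.3 -39.4  97.6] [-0.06  0.35  2.33  3.19  0.24 -1.6 ] 20.25 [-0.5 -0.3 -0.7]
turn [ 0.  -0.1  0. ]
(28, -35, 92) shift [-0.33 -0.27  0.46]
box xy 27.6 -37.7
```

View pics/g8.png

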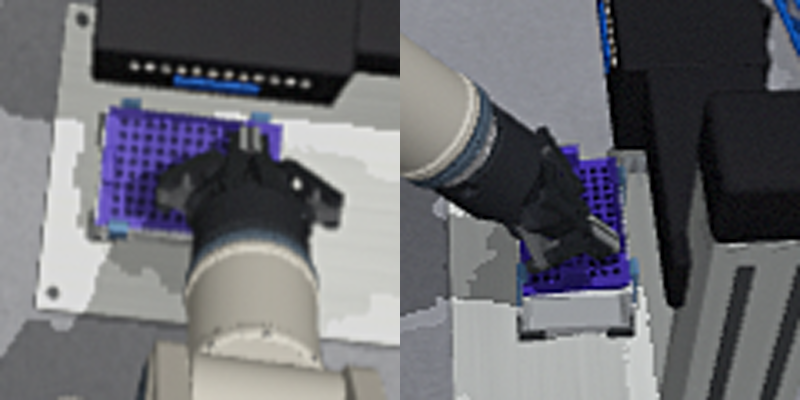

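The crop shows the leaned fingertip over the far-right corner (top (250,140)), clear of the head and between the clips. Pressing corner 4.

move_arm --increments '[{"tx": -0.2,"ty": -0.27,"tz": 0.23,"rx": 0,"ry": 0,"rz": 0,"gripper": -1},{"tx": -0.13,"ty": 0,"tz": 0.15,"rx": 0,"ry": 0,"rz": 0,"gripper": -1},{"tx": -0.06,"ty": 0,"tz": 0.08,"rx": 0,"ry": 0,"rz": 0,"gripper": -1},{"tx": 0,"ty": 0,"tz": 0,"rx": 0,"ry": 0,"rz": 0,"gripper": -1}]' --squeeze 40

```text
clock: 20.75
eef_pos: [581.2, -36.3, 93.7]
tcp_rot: [3.141, -0.702, -0.079]
contact_force: [-0.3, 0.8, -0.1]
opening: 0.001
```

move_arm --increments '[{"tx": -0.06,"ty": 0,"tz": 0.08,"rx": 0,"ry": 0,"rz": 0,"gripper": -1},{"tx": -0.06,"ty": 0,"tz": 0.08,"rx": 0,"ry": 0,"rz": 0,"gripper": -1},{"tx": 0,"ty": 0,"tz": 0,"rx": 0,"ry": 0,"rz": 0,"gripper": -1}]' --squeeze 40

```text
clock: 21.05
eef_pos: [581.4, -36.4, 91.6]
tcp_rot: [3.141, -0.702, -0.08]
contact_force: [-1.2, -0.6, -0.1]
opening: 0.001
```

move_arm --increments '[{"tx": -0.06,"ty": 0,"tz": 0.08,"rx": 0,"ry": 0,"rz": 0,"gripper": -1},{"tx": -0.06,"ty": 0,"tz": 0.08,"rx": 0,"ry": 0,"rz": 0,"gripper": -1},{"tx": 0,"ty": 0,"tz": 0,"rx": 0,"ry": 0,"rz": 0,"gripper": -1}]' --squeeze 40

```text
clock: 21.35
eef_pos: [581.5, -36.4, 89.5]
tcp_rot: [3.141, -0.702, -0.08]
contact_force: [-0.2, -1.1, 1.0]
opening: 0.0
```

move_arm --increments '[{"tx": -0.06,"ty": 0,"tz": 0.08,"rx": 0,"ry": 0,"rz": 0,"gripper": -1},{"tx": 0,"ty": 0,"tz": 0,"rx": 0,"ry": 0,"rz": 0,"gripper": -1}]' --squeeze 40

```text
clock: 21.55
eef_pos: [581.7, -36.4, 88.7]
tcp_rot: [3.141, -0.703, -0.08]
contact_force: [-1.8, 0.8, 2.6]
opening: 0.006
```

move_arm --increments '[{"tx": -0.06,"ty": 0,"tz": 0.08,"rx": 0,"ry": 0,"rz": 0,"gripper": -1},{"tx": 0,"ty": 0,"tz": 0,"rx": 0,"ry": 0,"rz": 0,"gripper": -1}]' --squeeze 40

```text
clock: 21.75
eef_pos: [581.8, -36.4, 87.9]
tcp_rot: [3.141, -0.703, -0.08]
contact_force: [-2.0, -0.2, 4.9]
opening: 0.006
```

move_arm --increments '[{"tx": -0.06,"ty": 0,"tz": 0.08,"rx": 0,"ry": 0,"rz": 0,"gripper": -1},{"tx": 0,"ty": 0,"tz": 0,"rx": 0,"ry": 0,"rz": 0,"gripper": -1}]' --squeeze 40

```text
clock: 21.95
eef_pos: [581.7, -36.4, 86.6]
tcp_rot: [3.141, -0.702, -0.08]
contact_force: [1.0, 0.4, 0.4]
opening: -0.004
```

move_arm --increments '[{"tx": -0.06,"ty": 0,"tz": 0.08,"rx": 0,"ry": 0,"rz": 0,"gripper": -1},{"tx": 0,"ty": 0,"tz": 0,"rx": 0,"ry": 0,"rz": 0,"gripper": -1}]' --squeeze 40

```text
clock: 22.15
eef_pos: [581.9, -36.4, 85.7]
tcp_rot: [3.141, -0.703, -0.079]
contact_force: [-1.1, 0.0, 2.7]
opening: -0.004
```

move_arm --increments '[{"tx": -0.06,"ty": 0,"tz": 0.08,"rx": 0,"ry": 0,"rz": 0,"gripper": -1},{"tx": 0,"ty": 0,"tz": 0,"rx": 0,"ry": 0,"rz": 0,"gripper": -1}]' --squeeze 40

```text
clock: 22.35
eef_pos: [581.8, -36.4, 84.6]
tcp_rot: [3.141, -0.702, -0.079]
contact_force: [-0.5, 0.3, -0.0]
opening: 0.0
```

move_arm --increments '[{"tx": -0.06,"ty": 0,"tz": 0.08,"rx": 0,"ry": 0,"rz": 0,"gripper": -1},{"tx": 0,"ty": 0,"tz": 0,"rx": 0,"ry": 0,"rz": 0,"gripper": -1}]' --squeeze 40

```text
clock: 22.55
eef_pos: [582.1, -36.4, 83.8]
tcp_rot: [3.141, -0.703, -0.079]
contact_force: [-1.7, 1.5, 5.7]
opening: -0.0
```

move_arm --increments '[{"tx": -0.03,"ty": 0,"tz": 0.04,"rx": 0,"ry": 0,"rz": 0,"gripper": -1},{"tx": 0,"ty": 0,"tz": 0,"rx": 0,"ry": 0,"rz": 0,"gripper": -1}]' --squeeze 40

```text
clock: 22.75
eef_pos: [582.2, -36.4, 83.5]
tcp_rot: [3.141, -0.703, -0.079]
contact_force: [-2.4, 0.6, 5.5]
opening: -0.004
```

move_arm --increments '[{"tx": -0.03,"ty": 0,"tz": 0.04,"rx": 0,"ry": 0,"rz": 0,"gripper": -1},{"tx": 0,"ty": 0,"tz": 0,"rx": 0,"ry": 0,"rz": 0,"gripper": -1}]' --squeeze 40

```text
clock: 22.95
eef_pos: [582.3, -36.4, 83.1]
tcp_rot: [3.141, -0.704, -0.079]
contact_force: [-2.9, 1.8, 8.5]
opening: 0.003
```

move_arm --increments '[{"tx": -0.03,"ty": 0,"tz": 0.04,"rx": 0,"ry": 0,"rz": 0,"gripper": -1},{"tx": 0,"ty": 0,"tz": 0,"rx": 0,"ry": 0,"rz": 0,"gripper": -1}]' --squeeze 40

```text
clock: 23.15
eef_pos: [582.4, -36.3, 83.0]
tcp_rot: [3.141, -0.704, -0.079]
contact_force: [-5.6, 3.3, 13.6]
opening: -0.002
```

move_arm --increments '[{"tx": -0.03,"ty": 0,"tz": 0.04,"rx": 0,"ry": 0,"rz": 0,"gripper": -1},{"tx": 0,"ty": 0,"tz": 0,"rx": 0,"ry": 0,"rz": 0,"gripper": -1}]' --squeeze 40

```text
clock: 23.35
eef_pos: [582.4, -36.4, 82.0]
tcp_rot: [3.141, -0.703, -0.079]
contact_force: [-2.7, 1.8, 7.6]
opening: -0.003
```

```bash
python3 -c "
from plate import *
plate('g9')
from to import *
to()"
```

```text
top 539 z,slope [ 7.7792e+01  1.0000e-03 -2.0000e-03] corners z c1..c4 [77.9, 77.8, 77.8, 77.7] ((553.7447509765625, 1.1248130798339844), (122.28594207763672, 82.74359130859375), 85.98423767089844)
scene 233 z,slope [ 7.7123e+01 -1.3000e-02  1.2000e-02] corners z c1..c4 [76.3, 77.3, 76.9, 77.9] ((556.8328857421875, -0.2327728271484375), (126.12480926513672, 83.11711883544922), 85.51741027832031)
[582.4 -36.4  82. ] [-0.06  0.39  2.34  3.2   0.29 -1.61] 23.45 [-2.6  2.   6.8]
turn [ 0.  -0.3  0. ]
box xy 29.4 -34.6
```

Everything now reads nearly flat at 77–78 mm. Lift off and press corner 3 too.

move_arm --increments '[{"tx": 0.64,"ty": 0,"tz": -0.8,"rx": 0,"ry": 0,"rz": 0,"gripper": -1},{"tx": 0.4,"ty": 0,"tz": -1.0,"rx": 0,"ry": 0,"rz": 0,"gripper": -1},{"tx": 0,"ty": -2.4,"tz": 0,"rx": 0,"ry": 0,"rz": 0,"gripper": -1},{"tx": 0,"ty": -2.4,"tz": 0,"rx": 0,"ry": 0,"rz": 0,"gripper": -1},{"tx": 0,"ty": -2.3,"tz": 0,"rx": 0,"ry": 0,"rz": 0,"gripper": -1},{"tx": 0,"ty": 0,"tz": 0,"rx": 0,"ry": 0,"rz": 0,"gripper": -1}]' --squeeze 40

```text
clock: 24.05
eef_pos: [584.2, 36.9, 102.9]
tcp_rot: [-3.141, -0.703, -0.079]
contact_force: [1.1, 0.5, -0.8]
opening: 0.001
```

```bash
python3 -c "
from plate import *
plate('g10')
from to import *
to((29,35,88))"
```

```text
top 531 z,slope [ 7.7679e+01  0.0000e+00 -4.0000e-03] corners z c1..c4 [77.8, 77.8, 77.6, 77.6] ((553.9580078125, 1.0882377624511719), (122.35115051269531, 81.88584899902344), 85.70146179199219)
scene 780 z,slope [7.7152e+01 2.0000e-03 1.0000e-03] corners z c1..c4 [77.2, 77.1, 77.2, 77.1] ((556.6753540039062, -0.6996841430664062), (126.03765106201172, 83.12457275390625), 85.81865692138672)
[584.   35.3 102.7] [ 0.14  0.34  2.32  3.74  0.25 -1.98] 24.15 [ 0.5 -0.9  0.2]
turn [-0.1 -0.3  0.1]
(29, 35, 88) shift [-0.67  0.2   1.36]
box xy 25.3 37.0
```

View pics/g10.png

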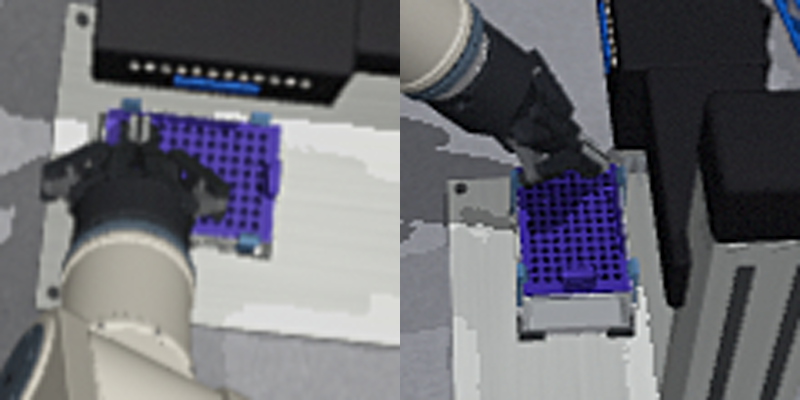

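Flat at about 77.4 mm after release (home = 77), with the blue hooks now showing over the plate edge (e.g. top crop (130,105), (262,118)). Press corner 3 to confirm it is hard home.

move_arm --increments '[{"tx": -0.3,"ty": 0.2,"tz": 0.7,"rx": 0,"ry": 0,"rz": 0,"gripper": -1},{"tx": -0.4,"ty": 0,"tz": 0.65,"rx": 0,"ry": 0,"rz": 0,"gripper": -1},{"tx": -0.13,"ty": 0,"tz": 0.15,"rx": 0,"ry": 0,"rz": 0,"gripper": -1},{"tx": -0.06,"ty": 0,"tz": 0.08,"rx": 0,"ry": 0,"rz": 0,"gripper": -1},{"tx": 0,"ty": 0,"tz": 0,"rx": 0,"ry": 0,"rz": 0,"gripper": -1}]' --squeeze 40

```text
clock: 24.65
eef_pos: [587.2, 31.9, 84.4]
tcp_rot: [3.141, -0.702, -0.08]
contact_force: [0.2, 0.6, -0.3]
opening: -0.003
```

move_arm --increments '[{"tx": -0.06,"ty": 0,"tz": 0.08,"rx": 0,"ry": 0,"rz": 0,"gripper": -1},{"tx": 0,"ty": 0,"tz": 0,"rx": 0,"ry": 0,"rz": 0,"gripper": -1}]' --squeeze 40

```text
clock: 24.85
eef_pos: [587.4, 32.3, 83.5]
tcp_rot: [3.141, -0.703, -0.08]
contact_force: [0.6, -0.4, -1.5]
opening: 0.003
```

move_arm --increments '[{"tx": -0.06,"ty": 0,"tz": 0.08,"rx": 0,"ry": 0,"rz": 0,"gripper": -1},{"tx": 0,"ty": 0,"tz": 0,"rx": 0,"ry": 0,"rz": 0,"gripper": -1}]' --squeeze 40

```text
clock: 25.05
eef_pos: [587.4, 32.4, 82.3]
tcp_rot: [3.141, -0.702, -0.079]
contact_force: [0.2, -0.0, -0.6]
opening: 0.001
```

move_arm --increments '[{"tx": -0.04,"ty": 0,"tz": 0.05,"rx": 0,"ry": 0,"rz": 0,"gripper": -1},{"tx": 0,"ty": 0,"tz": 0,"rx": 0,"ry": 0,"rz": 0,"gripper": -1}]' --squeeze 40

```text
clock: 25.25
eef_pos: [587.5, 32.4, 82.0]
tcp_rot: [3.141, -0.703, -0.079]
contact_force: [-3.7, 1.4, 7.1]
opening: 0.003
```

move_arm --increments '[{"tx": -0.03,"ty": 0,"tz": 0.04,"rx": 0,"ry": 0,"rz": 0,"gripper": -1},{"tx": 0,"ty": 0,"tz": 0,"rx": 0,"ry": 0,"rz": 0,"gripper": -1}]' --squeeze 40

```text
clock: 25.45
eef_pos: [587.7, 32.3, 82.0]
tcp_rot: [3.141, -0.704, -0.08]
contact_force: [-6.3, 0.5, 11.8]
opening: 0.0
```

move_arm --increments '[{"tx": -0.03,"ty": 0,"tz": 0.04,"rx": 0,"ry": 0,"rz": 0,"gripper": -1},{"tx": 0,"ty": 0,"tz": 0,"rx": 0,"ry": 0,"rz": 0,"gripper": -1}]' --squeeze 40

```text
clock: 25.65
eef_pos: [587.8, 32.3, 81.9]
tcp_rot: [3.141, -0.705, -0.079]
contact_force: [-10.1, -0.1, 17.5]
opening: 0.002
```

Immediately hard at the same height as corner 4, so all corners are home. Retreat clear and do the final check.

move_arm --increments '[{"tx": 0.5,"ty": 0,"tz": -0.7,"rx": 0,"ry": 0,"rz": 0,"gripper": -1},{"tx": 0.5,"ty": 0,"tz": -1.5,"rx": 0,"ry": 0,"rz": 0,"gripper": -1},{"tx": 0,"ty": 0,"tz": -3,"rx": 0,"ry": 0,"rz": 0,"gripper": -1},{"tx": 0,"ty": 0,"tz": -3.5,"rx": 0,"ry": 0,"rz": 0,"gripper": -1},{"tx": 0,"ty": 0,"tz": -3.5,"rx": 0,"ry": 0,"rz": 0,"gripper": -1},{"tx": 0,"ty": 0,"tz": -3.5,"rx": 0,"ry": 0,"rz": 0,"gripper": -1},{"tx": 0,"ty": 0,"tz": -2,"rx": 0,"ry": 0,"rz": 0,"gripper": -1},{"tx": 0,"ty": 0,"tz": 0,"rx": 0,"ry": 0,"rz": 0,"gripper": -1},{"tx": 0,"ty": 0,"tz": 0,"rx": 0,"ry": 0,"rz": 0,"gripper": -1},{"tx": 0,"ty": 0,"tz": 0,"rx": 0,"ry": 0,"rz": 0,"gripper": -1}]' --squeeze 40

```text
clock: 26.65
eef_pos: [496.4, 31.7, 183.7]
tcp_rot: [-3.134, -0.731, -0.08]
contact_force: [0.4, -0.3, -0.3]
opening: 0.008
```

```bash
python3 - <<'E'
from plate import *
plate('g11')
from to import *
to()
a=cv2.imread("pics/scene0.png").astype(int);b=cv2.imread("pics/scene_g11.png").astype(int)
d=(abs(a-b).max(2)>60).astype(np.uint8); n,l,st,ce=cv2.connectedComponentsWithStats(cv2.morphologyEx(d,cv2.MORPH_CLOSE,np.ones((5,5))))
print([s.tolist() for s in st[1:] if s[4]>25])
E
```

```text
top 1178 z,slope [ 7.7803e+01  2.0000e-03 -0.0000e+00] corners z c1..c4 [77.9, 77.7, 77.9, 77.7] ((554.2847900390625, 0.8625717163085938), (122.18724060058594, 82.42679595947266), 85.73339080810547)
scene 827 z,slope [ 7.7251e+01 -1.0000e-03 -1.0000e-03] corners z c1..c4 [77.2, 77.3, 77.2, 77.3] ((556.8591918945312, -0.8130874633789062), (127.1759262084961, 83.48023986816406), 85.72492980957031)
[496.2  31.7 183.4] [ 0.17  0.02  2.45  4.44  0.16 -2.68] 26.75 [-0.5  0.2  0.4]
turn [-0.5 -1.9  0. ]
box xy -61.9 26.4
[[14, 0, 20, 24, 172], [45, 0, 83, 126, 2426], [173, 0, 44, 95, 1392], [121, 61, 40, 57, 777], [0, 83, 139, 204, 5995], [184, 95, 9, 16, 60], [196, 101, 12, 14, 73], [28, 103, 9, 16, 34], [203, 115, 133, 117, 4334], [246, 118, 16, 7, 35], [99, 120, 46, 12, 197], [85, 132, 22, 41, 334], [187, 140, 21, 26, 283], [157, 158, 28, 5, 73], [73, 170, 117, 80, 2054], [189, 184, 23, 12, 50], [315, 235, 55, 45, 1362], [275, 241, 15, 10, 65], [189, 259, 20, 25, 113]]
```

View pics/g11.png

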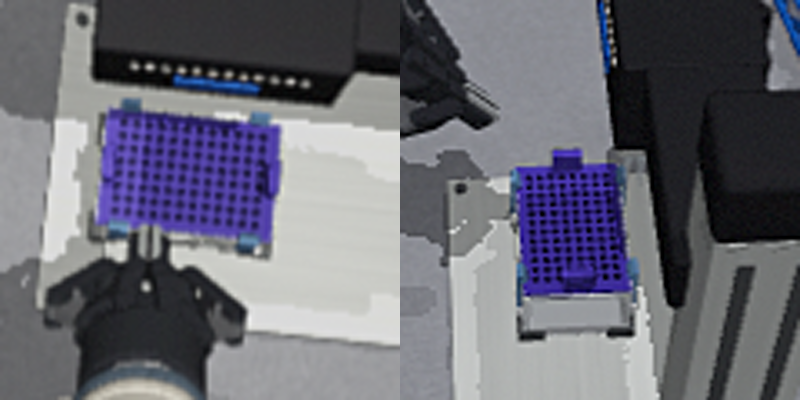

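All four blue hooks lie over the plate edge (top crop (118,228), (250,240), (130,105), (260,118)) and the plate is flat. Joint 4 is close to its limit, so I ease it off. Then I check whether the small jar (difference at scene (282,246)) is only shadowed.

move_arm --increments '[{"tx": 0,"ty": 2,"tz": 0,"rx": 0,"ry": 0,"rz": 0,"gripper": -1},{"tx": 0,"ty": 3,"tz": 0,"rx": 0,"ry": 0,"rz": 0,"gripper": -1},{"tx": 0,"ty": 2,"tz": 0,"rx": 0,"ry": 0,"rz": 0,"gripper": -1},{"tx": 0,"ty": 0,"tz": 0,"rx": 0,"ry": 0,"rz": 0,"gripper": -1},{"tx": 0,"ty": 0,"tz": 0,"rx": 0,"ry": 0,"rz": 0,"gripper": -1}]' --squeeze 40

```text
clock: 27.25
eef_pos: [496.1, -8.0, 185.8]
tcp_rot: [-3.129, -0.741, -0.081]
contact_force: [0.2, -0.1, 0.1]
opening: 0.0
```

```bash
python3 - <<'E'
from plate import *
plate('g12'); print(np.round(r.sense()["qpos"],3),r.sense()["clock"],r.sense()["contact_force"])
c=r.camera_model("scene")
a=cv2.imread("pics/scene0.png");b=cv2.imread("pics/scene_g12.png")
P0=depthcloud(c,np.load("scene0.npy"));P1=depthcloud(c,np.load("scene_g12.npy"))
for nm,P in (("before",P0),("after",P1)):
    for o,(x,y,h,rad) in dict(jar=(366,85,55,60),amber=(464,480,150,70),microplate=(350,-235,14,90),tube=(691,271,70,100),spare=(620,465,113,90)).items():
        Q=P[(np.hypot(P[...,0]-x,P[...,1]-y)<rad)&(P[...,2]>max(8,h*.6))&(P[...,2]<h+12)]; print(nm,o,len(Q),np.median(Q,0).round(1))
cv2.imwrite("pics/jar.png",np.hstack([cv2.resize(i[190:310,220:340],(400,400),interpolation=cv2.INTER_CUBIC) for i in(a,b)]))
E
```

```text
top 1169 z,slope [ 7.7829e+01  4.0000e-03 -3.0000e-03] corners z c1..c4 [78.0, 77.8, 77.9, 77.6] ((554.3106689453125, 1.169525146484375), (122.79072570800781, 83.40706634521484), 85.18541717529297)
scene 822 z,slope [ 7.7165e+01 -3.0000e-03  0.0000e+00] corners z c1..c4 [77.1, 77.3, 77.1, 77.3] ((556.880126953125, -1.5322341918945312), (127.05443572998047, 83.64081573486328), 85.77506256103516)
[ 0.02   0.006  2.464  3.831  0.088 -2.183] 27.35 [0.99022812 0.25512875 0.7761705 ]
before jar 205 [377.   73.9  54.1]
before amber 318 [472.  495.  112.4]
before microplate 1809 [ 350.8 -251.9   13.9]
before tube 22 [770.2 219.9  68.8]
before spare 790 [638.9 464.1 111.4]
after jar 209 [376.8  73.1  53.9]
after amber 321 [472.3 495.2 111.9]
after microplate 1808 [ 350.9 -251.9   14. ]
after tube 22 [771.  219.1  67.8]
after spare 784 [638.9 464.6 111.4]
```

View pics/jar.png

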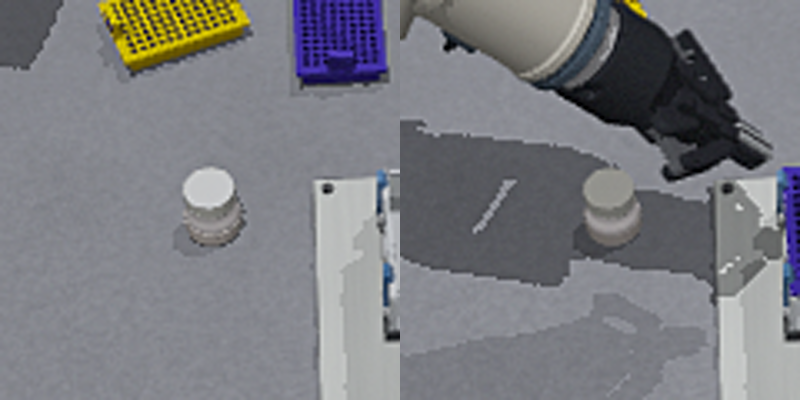

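The jar is only in the arm's shadow (at (210,205) before and (610,205) after, unmoved). Handing in.

```bash
python3 -c "
from rig import r
print(r.sign_off())"
```

```text
the job is handed in; nothing more can be done
None
```

The purple insert is seated on the tip box and the job was handed in at about 27 s. I carried it by its +y tab with the hand leaned back 25°, laid it level on the hooks and pressed each corner. For the far two I leaned the hand back 40°, clear of the head.

**Final checks**
- **Plate:** it is flat. All four press points measured 77–78 mm over the bench in both cameras, against 77 mm when home. The reading held after I let go.
- **Clips:** all four hooks appear over the plate's edge in the top picture.
- **Forces:** no reading taken at the end of a move went above about 20 N. Short peaks between readings were not recorded.
- **Surroundings:** the jar, amber bottle, microplate, tube block and spare box were within about 1 mm of where they started. I did not re-measure the wash bottle or beaker at the end. The robot is touching nothing.

**What did not go as planned**
- My first lean at pickup (35°) ran into the joint 4 limit. I backed off and gripped at 25° instead.
- I never saw corner 3 (far left) snap on its own. The plate dropped flat while I pressed corner 4, and corner 3 was already hard home when I pressed it.
- Joint 4 reached its 4.44 limit during the final retreat, and I then moved it away.

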